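Start the freshness timers and set the tins out for sale

ROBOT

A 7-joint arm with a two-finger parallel gripper is mounted at the origin on a cart in front of the work surface, level with it; the furniture and walls round the work are solid. World frame = base frame: x ahead of the robot, y to its left, z up, the work surface at z = 0. Lengths are in mm, angles in rad, forces in N, time in s.
With the tool pointing down it reaches from about 425 to 950 mm from the base axis. Payload 4.7 kg.
Tool frame: the origin (TCP) lies midway between the tips of the shut fingers; the grasp point (between the pads) lies 19 mm behind it (ctrl.grasp_offset is the distance from the TCP to the grasp point, in mm); z points along the fingers, y is the line along which they close (so a half turn about z gives the same grasp; the last joint's range is limited). The gripper opens to 87 mm and grips with 3 to 60 N. Pads are 19 mm wide; open, the fingers measure 117 mm over their backs; the gripper's body (75 mm by 190 mm) begins 51 mm behind the grasp point.
Start: joints at [1.113, 0.469, -0.049, 1.532, 0.024, 1.141, -0.082], TCP at [280.699, -613.887, 222.573] pointing down, gripper open.
Joint ranges: [-2.59, 2.59], [-0.33, 1.99], [-1.39, 1.29], [0.1, 2.45], [-1.04, 4.18], [0.21, 1.99], [-2.66, 2.66]. Speed limits (rad/s): [2.57, 2.57, 3.14, 3.14, 3.14, 3.14, 3.14].

INTERFACE

Orientations are given as a rotation vector (axis times angle).
In Python, from plant import status, optics, ticket, ctrl gives the robot as it stands.
- The arm moves only by the tool carry_out, never from a script. Its argument "steps" is a list of rows, each a list of 3 entries, a list of its own where there are three numbers: the shift along the tool's x, y, z in cm, then the turn, a rotation vector about the tool's x, y, z in rad, then the opening, from 0 (shut) to 1 (fully open). In form: [[[tx, ty, tz], [ax, ay, az], jaw], ...]. A call has 1 to 8 rows; each row is the pose to reach, as a shift and turn from the pose commanded when the call began, along the tool's axes at that moment; what a row does not reach only later rows make up. A row lasts 1/8 s, in which the tool goes at most 62.5 mm and 10.7 degrees, less where a joint would pass 70% of its speed; a pose out of reach is approached as far as the arm can. A call with a gripper value outside its range is refused whole. The fingers move at their own pace and stop on an object; "force" is the grip in N (left out, the last holds). Time passes only in rows, so rows that repeat a pose let the fingers close. It gives the time, the measured TCP pose, the force, the opening and the grip force at its end, in the units of the state.
- status.state(): the state, without advancing time (a new reading comes with each control period).
- optics.camera(name): name is "side" or "top"; returns a dict with "img" (480x640x3 uint8, red, green, blue), "vfov" (degrees; the focal length in pixels is half the picture's height over the tangent of half this angle, whatever the lens; pixels are square), "cx", "cy" (the principal point, pixels), "distortion" ([k1, k2, p1, p2, k3] as OpenCV has them; the pictures are not rectified), "view" (4x4, takes a point from world to camera coordinates). Camera axes: x right, y up, looking along -z (the intrinsics and any distortion apply to the point x, -y, -z); pixel columns grow to the right and rows downward; lengths in mm; the calibration is good to about 2 mm. A picture is of the moment at which its call begins. There is no depth.
- ticket.hand_in(): hands the job in; it is judged then, once.
Trained networks look in a picture, given as the dict that the camera call returned (one of the last four; its "shot" number tells which), for a name from the list of things; names that differ only in an ending like _2 or _b are one class to them, and where a whole thing is asked for, a point or a joint stands for the part that bears it (a point fixed in the world has none). Each returns a list of dicts, best first, with "p" (0 to 1); they miss things now and then, are a little off and sometimes report something else, mostly with a low value. They report only what shows in the picture. A call takes as long as a camera call. They do not tell look-alikes from the thing itself.
- optics.masks_of(picture, label): "pixels" (480x640 bool, what is visible of it) and "bbox" ([left, top, right, bottom] in pixels, round what is visible of it).
The state is a dict: "clock": time; "qpos": joint angles; "qd": joint speeds; "effort": joint torques, N m; "tcp_pos": TCP position; "eef_rot": TCP orientation; "contact_force": force on the tool from outside, world axes, zero at the start; "ft_torque": the same for the moment, N m; "width": finger opening in mm; "gripper_force": force on a finger pad.
Only numpy, scipy, OpenCV 4.12 (cv2) and the standard library are available. Lean on these libraries where they do the work, as an engineer would, in place of code of your own. Each camera call takes 0.05 s, during which the arm holds its last target. There are 200 camera calls.

TASK

Get the sweet tins on the felt mat ready for sale: press the flap of the wooden tool box until its latch clicks, catch it as it springs up and ease it fully open without letting it fly, then take the stylus and push the timer button on the lid of every tin there is fully down with its tip. Put the stylus back upright in its holder and push the flap down until it latches shut. Slide each tin on the counter, never lifting it because the lids sit loose, onto a front-row ring of its own (the row nearer the robot), centred, and leave the honey jar, the green carton and the tape roll where they are.

Things in the scene. Friction and masses are not known exactly. Their poses are not given: they have to be found in the camera images.
- tool_box: wooden tool box fixed on the counter, 170 (x) x 180 (y) x 110 mm high, walls and floor 8 mm; origin at the centre of its underside, x from its front (robot side) to its back, z up. A wooden flap closes its whole top, flush with the rim. Its black touch latch works by turns: press to the bottom and let rise = freed; open at least 10 s, shut to the bottom and let rise = latched.
- flap (a joint): opening angle of the flap (rad), hinge along the box's y at its back: 0 = shut, latched; growing lifts the front edge up and back; 1.45 = fully open at its stop, near upright; -0.054 = pressed to the bottom (7 mm at the front). Freed, a spring drives it up and holds it open, 2 to 3 N at the front edge: alone it flies at 5 rad/s; under a finger on its top face it follows the finger.
- flap_hinge (a point): point over the flap's hinge line, in the middle of its length, level with the top of the shut flap; fixed to the box. The hinge axis lies 8 mm below it, along the box's y axis.
- flap_front (a point): on the middle of the flap's outer face (its top when shut), 137 mm from the hinge axis; moves with the flap. The flap is 10 mm thick, 160 mm wide (y), its front edge 147 mm from the hinge axis, its outer face 8 mm off the axis; to shut it, push on this face from behind.
- stylus: grey press stylus, 78 mm long, a round grip 22 mm across from 26 mm to 74 mm above the tip, tapering below to a steel tip pin 6 mm across and 18 mm long; origin at the very tip, z axis along it towards the grip's end. It stands tip down in a black square holder inside the tool box, with the upper 36 mm of the grip free above the holder.
- holder_seat (a point): where the stylus's tip is when the stylus stands home in its holder; fixed to the box. The holder is a 46 mm square block whose mouth, 27 mm square, lies 42 mm above this point; the taper of the stylus seats in a 14 mm hole 22 mm above this point.
- mat: thin grey felt mat (under 1 mm) lying fixed on the counter, 236 (x) x 404 mm (y), with two rows of four white rings 80 mm across; origin at its centre, x axis away from the robot. The back row is at x = +58 mm, the front row (nearer the robot) at x = -58 mm, rings 104 mm apart.
- ring0 (a point): centre of the leftmost ring of the mat's front row (the row nearer the robot), on the counter's surface.
- ring1 (a point): centre of the second from the left ring of the mat's front row (the row nearer the robot), on the counter's surface.
- ring2 (a point): centre of the third from the left ring of the mat's front row (the row nearer the robot), on the counter's surface.
- ring3 (a point): centre of the rightmost ring of the mat's front row (the row nearer the robot), on the counter's surface.
- tin_a: round sweet tin 67 mm across, 45 mm high, loose on the mat (may be absent), 0.2 to 0.4 kg; origin at the centre of its underside, z up. Fixed on its lid's middle is a white timer disc, 40 mm across, 11 mm high; in its centre a grey button, 12 mm across, lies in a 15 mm well (only a thin tip fits), its top 54.5 mm above the tin's underside when not pressed.
- timer_a (a joint): how far the timer button of tin_a is pressed in (m): 0 = not started, 0.004 = fully down; a push of 2 to 3 N straight down moves it and it stays where it is left.
- tin_b: round sweet tin 57 mm across, 60 mm high, loose on the mat (may be absent), 0.2 to 0.4 kg; origin at the centre of its underside, z up. Fixed on its lid's middle is a white timer disc, 40 mm across, 11 mm high; in its centre a grey button, 12 mm across, lies in a 15 mm well (only a thin tip fits), its top 69.5 mm above the tin's underside when not pressed.
- timer_b (a joint): how far the timer button of tin_b is pressed in (m): 0 = not started, 0.004 = fully down; a push of 2 to 3 N straight down moves it and it stays where it is left.
- tin_c: round sweet tin 69 mm across, 40 mm high, loose on the mat (may be absent), 0.2 to 0.4 kg; origin at the centre of its underside, z up. Fixed on its lid's middle is a white timer disc, 40 mm across, 11 mm high; in its centre a grey button, 12 mm across, lies in a 15 mm well (only a thin tip fits), its top 49.5 mm above the tin's underside when not pressed.
- timer_c (a joint): how far the timer button of tin_c is pressed in (m): 0 = not started, 0.004 = fully down; a push of 2 to 3 N straight down moves it and it stays where it is left.
- tin_d: round sweet tin 61 mm across, 70 mm high, loose on the mat (may be absent), 0.2 to 0.4 kg; origin at the centre of its underside, z up. Fixed on its lid's middle is a white timer disc, 40 mm across, 11 mm high; in its centre a grey button, 12 mm across, lies in a 15 mm well (only a thin tip fits), its top 79.5 mm above the tin's underside when not pressed.
- timer_d (a joint): how far the timer button of tin_d is pressed in (m): 0 = not started, 0.004 = fully down; a push of 2 to 3 N straight down moves it and it stays where it is left.
- honey_jar: honey jar with a black cap, 58 mm across and 90 mm high, loose bystander; origin at the centre of its underside.
- box_d: small green gift carton with a bow, 51 x 78 x 75 mm, loose bystander; origin at the centre of its underside.
- tape_roll: roll of brown packing tape, 93 mm across, 48 mm high, loose bystander; origin at the centre of its underside.
Things that resemble listed ones, but are neither listed nor needed, are in the scene too. What is shaped like the tin_c but blue is not meant.

How it is judged (in metres and radians):
On the way, in this order (a step that is already met when the one before it is completed fails the run):
1. the flap has been pressed to release its latch and stands fully open (over 1.3 rad) (value of joint flap above 1.3 rad), for 0.2 s.
2. the timers of all tins present are pressed (each button over 3 mm down) (value of joint each of timer_a, timer_b, timer_c, timer_d above 0.003 m), for 0.2 s.
At the end, for the whole second after the job is handed in: The flap is latched shut (within 0.015 rad of flush), the stylus stands upright in its holder (tip within 8 mm of its seat, tilted less than 0.15 rad), every timer button is over 3 mm down, and every tin present stands upright and still within 15 mm of the centre of a front-row ring (all of step 2 and value of joint flap between -0.015 and 0.015 rad and distance between stylus and holder_seat below 0.008 m and angle between stylus's own z axis and vertical below 0.15 rad and (horizontal distance between tin_a and ring0 below 0.015 m or horizontal distance between tin_a and ring1 below 0.015 m or horizontal distance between tin_a and ring2 below 0.015 m or horizontal distance between tin_a and ring3 below 0.015 m) and (horizontal distance between tin_b and ring0 below 0.015 m or horizontal distance between tin_b and ring1 below 0.015 m or horizontal distance between tin_b and ring2 below 0.015 m or horizontal distance between tin_b and ring3 below 0.015 m) and (horizontal distance between tin_c and ring0 below 0.015 m or horizontal distance between tin_c and ring1 below 0.015 m or horizontal distance between tin_c and ring2 below 0.015 m or horizontal distance between tin_c and ring3 below 0.015 m) and (horizontal distance between tin_d and ring0 below 0.015 m or horizontal distance between tin_d and ring1 below 0.015 m or horizontal distance between tin_d and ring2 below 0.015 m or horizontal distance between tin_d and ring3 below 0.015 m) and angle between each of tin_a, tin_b, tin_c, tin_d's own z axis and vertical below 0.1 rad and linear speed of each of tin_a, tin_b, tin_c, tin_d below 0.02 m/s); the robot touches nothing.
It fails at once if the flap flies open (opens faster than 2.5 rad/s) (velocity of joint flap above 2.5 rad/s).
It fails at once if a tin is lifted (more than 10 mm) (height (world z) of any of tin_a, tin_b, tin_c, tin_d above 0.01 m).
It fails at once if a timer button is pressed with anything but the stylus's tip ((velocity of joint timer_a above 0.01 m/s and horizontal distance between stylus and tin_a above 0.02 m) or (velocity of joint timer_b above 0.01 m/s and horizontal distance between stylus and tin_b above 0.02 m) or (velocity of joint timer_c above 0.01 m/s and horizontal distance between stylus and tin_c above 0.02 m) or (velocity of joint timer_d above 0.01 m/s and horizontal distance between stylus and tin_d above 0.02 m)).
It fails at once if the honey jar, the carton or the tape roll is moved (over 30 mm) (distance of any of honey_jar, box_d, tape_roll from where it was at the start of the episode above 0.03 m).
Of tin_a, tin_b, tin_c, tin_d only 2 to 4 are there at a start; the rules pass over those that are not, and their reading is None.
At some moment in a run one of tin_a, tin_b, tin_c, tin_d may be knocked a few centimetres aside while the robot is not near it.
It also fails if it takes over 210 s, if anything falls off the work surface, if the arm or the gripper's body presses on something with over 40 N, if the wrist force passes 120 N, or if a joint passes its speed limit or range.

## Working session

There is one attempt and no reset: what is moved stays moved. The work goes in short steps, Python scripts to look and compute and a tool call to move; the robot and the scene stay as the last step left them, time stands still between calls to the robot, and variables do not carry over. Pictures are saved under pics/ and viewed, at most 14 in all, crops included, and the job is handed in when it is done.

Besides the shell and the picture viewer there is one more tool, called after "Call:" as name([rows], argument=value, ...), one row to a line, values as JSON. carry_out: Moves the arm, as the interface text tells. Its arguments: {"type":"object","properties":{"steps":{"type":"array","items":{"type":"array"}},"force":{"type":"number"}},"required":["steps"]}

```bash
mkdir -p pics; ls; cat > h.py <<'E'
import numpy as np, cv2
from plant import status, optics, ticket, ctrl
def K(c):
    f=240/np.tan(np.radians(c["vfov"])/2)
    return np.array([[f,0,c["cx"]],[0,f,c["cy"]],[0,0,1.]])
def ray(c,uv):
    p=cv2.undistortPoints(np.array(uv,float).reshape(-1,1,2),K(c),np.array(c["distortion"],float)).reshape(-1,2)
    V=np.array(c["view"]);R=V[:3,:3];t=V[:3,3]
    d=np.c_[p[:,0],-p[:,1],-np.ones(len(p))]@R
    return -R.T@t,d
def atz(c,uv,z):
    o,d=ray(c,uv); return o+d*((z-o[2])/d[:,2])[:,None]
def proj(c,P):
    V=np.array(c["view"]);q=np.array(P,float).reshape(-1,3)@V[:3,:3].T+V[:3,3]
    q=q*[1,-1,-1]
    return cv2.projectPoints(q,np.zeros(3),np.zeros(3),K(c),np.array(c["distortion"],float))[0].reshape(-1,2)
def save(c,n,box=None,s=1):
    im=c["img"][:,:,::-1]
    if box: l,t,r,b=box; im=im[t:b,l:r]
    cv2.imwrite("pics/"+n,cv2.resize(im,None,fx=s,fy=s,interpolation=cv2.INTER_CUBIC))
E
python3 - <<'E'
from h import *
for n in("top","side"):
    c=optics.camera(n); save(c,n+"0.png")
    V=np.array(c["view"]); print(n,c["vfov"],-V[:3,:3].T@V[:3,3],c["distortion"])
    for l in("tool_box","mat","tin_a","tin_b","tin_c","tin_d","honey_jar","box_d","tape_roll","stylus"):
        for d in optics.masks_of(c,l)[:5]:
            m=d["pixels"]; v,u=np.nonzero(m); print(l,round(d["p"],2),d["bbox"],u.mean().round(1),v.mean().round(1),atz(c,[u.mean(),v.mean()],0 if l=='mat' else 50)[0].round(0))
print(status.state(),ctrl.grasp_offset)
E
```

```text
pics
top 56.95236481395576 [ 434.04726995  -80.99561785 1159.56990022] [-0.02203369  0.          0.          0.          0.        ]
tool_box 0.86 [126.1, 212.6, 216.2, 288.7] 172.0 252.4 [586. 287.  50.]
mat 0.69 [260.5, 217.7, 414.3, 307.6] 335.9 268.1 [ 546. -130.    0.]
tin_a 0.98 [264.3, 224.7, 292.6, 252.9] 278.2 237.0 [622.  17.  50.]
tin_a 0.9 [342.0, 220.9, 369.5, 246.9] 354.7 234.5 [ 627. -178.   50.]
tin_a 0.68 [287.3, 173.7, 310.7, 203.5] 298.5 186.9 [754. -35.  50.]
tin_a 0.66 [381.7, 228.2, 405.6, 252.6] 393.5 240.1 [ 611. -276.   50.]
tin_a 0.64 [303.0, 232.6, 326.5, 257.9] 314.0 241.7 [609. -74.  50.]
tin_b 0.98 [264.3, 224.7, 292.6, 252.9] 278.2 237.0 [622.  17.  50.]
tin_b 0.9 [342.0, 220.9, 369.5, 246.9] 354.7 234.5 [ 627. -178.   50.]
tin_b 0.68 [287.3, 173.7, 310.7, 203.5] 298.5 186.9 [754. -35.  50.]
tin_b 0.66 [381.7, 228.2, 405.6, 252.6] 393.5 240.1 [ 611. -276.   50.]
tin_b 0.64 [303.0, 232.6, 326.5, 257.9] 314.0 241.7 [609. -74.  50.]
tin_c 0.98 [264.3, 224.7, 292.6, 252.9] 278.2 237.0 [622.  17.  50.]
tin_c 0.9 [342.0, 220.9, 369.5, 246.9] 354.7 234.5 [ 627
[... 3011 characters left out ...]
5,  0.46860955, -0.04856869,  1.53249114,  0.02411411,
        1.14101757, -0.08230072]), 'qd': array([ 1.77147014e-03, -3.95280394e-04,  7.08588162e-05, -1.19093193e-03,
        2.18984677e-04, -2.07441764e-03, -2.09692472e-04]), 'effort': array([ 5.44367176e-04, -5.07849920e+01, -8.04834254e-02, -2.36458701e+01,
       -6.13760459e-02,  3.12865747e-02,  1.29403509e-05]), 'tcp_pos': array([ 280.68097778, -613.89524817,  222.57007304]), 'eef_rot': array([3.06961328e+00, 6.68380714e-01, 3.89856985e-05]), 'contact_force': array([-0.51115607,  0.86339948, -0.4095779 ]), 'ft_torque': array([0.01948466, 0.0539544 , 0.0046011 ]), 'gripper_force': 0.0, 'width': 86.93594565151632} 18.700000000000003
```

```bash
python3 - <<'E'
import cv2
a=cv2.imread("pics/top0.png")[160:330,110:490]; cv2.imwrite("pics/top0c.png",cv2.resize(a,None,fx=2.1,fy=2.1,interpolation=cv2.INTER_CUBIC))
a=cv2.imread("pics/side0.png")[140:480,200:440]; cv2.imwrite("pics/side0c.png",cv2.resize(a,None,fx=1.75,fy=1.75,interpolation=cv2.INTER_CUBIC))
E
```

```text
(no output)
```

View pics/top0c.png

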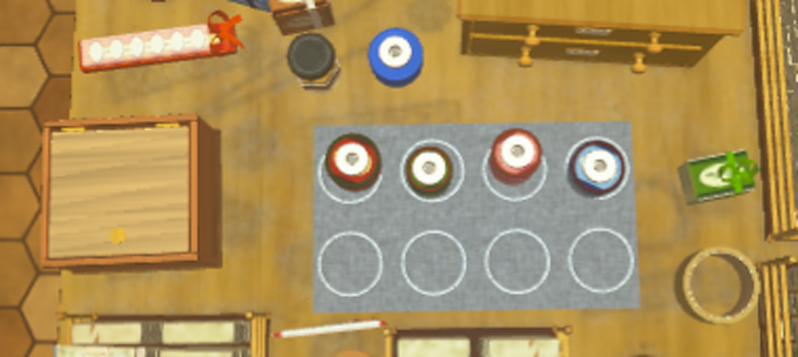

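View pics/side0c.png

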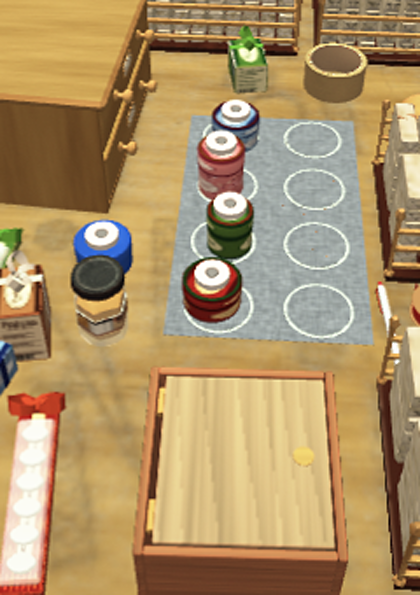

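```bash
cat >> h.py <<'E'
H={"a":56,"b":71,"c":51,"d":81}
def discs(c):
    """centroids of the white timer discs inside the tin masks"""
    hsv=cv2.cvtColor(c["img"],cv2.COLOR_RGB2HSV); out=[]
    for d in optics.masks_of(c,"tin_a"):
        if d["p"]<.3: continue
        m=cv2.dilate(d["pixels"].astype(np.uint8),np.ones((3,3)))
        w=((hsv[...,1]<50)&(hsv[...,2]>135)&(m>0)).astype(np.uint8)
        n,l,s,ce=cv2.connectedComponentsWithStats(w)
        if n<2: continue
        i=1+s[1:,4].argmax()
        hull=cv2.convexHull(np.argwhere(l==i)[:,::-1].astype(np.int32)); M=cv2.moments(hull)
        out.append((M["m10"]/M["m00"],M["m01"]/M["m00"],s[i,4]))
    return np.array(out)
def tri(c1,u1,c2,u2):
    o1,d1=ray(c1,u1);o2,d2=ray(c2,u2);d1=d1[0];d2=d2[0]
    s=np.linalg.lstsq(np.c_[d1,-d2],o2-o1,rcond=None)[0]
    p,q=o1+d1*s[0],o2+d2*s[1]; return (p+q)/2,np.linalg.norm(p-q)
E
cat > m1.py <<'E'
from h import *
t=optics.camera("top"); s=optics.camera("side")
D,S=discs(t),discs(s)
for x in D:
    for y in S:
        p,e=tri(t,x[:2],s,y[:2])
        if e<8 and 30<p[2]<95: print("tin",x.round(1),y.round(1),p.round(1),round(e,1))
def quad(c,l,z):
    m=optics.masks_of(c,l)[0]["pixels"].astype(np.uint8)
    k=max(cv2.findContours(m,0,1)[0],key=cv2.contourArea)
    return cv2.minAreaRect(k),k
# box rim: flap top light wood region & spot
for c in(t,s):
    hsv=cv2.cvtColor(c["img"],cv2.COLOR_RGB2HSV)
    m=cv2.dilate(optics.masks_of(c,"tool_box")[0]["pixels"].astype(np.uint8),np.ones((3,3)))
    k=max(cv2.findContours(m,0,1)[0],key=cv2.contourArea)
    q=cv2.approxPolyDP(cv2.convexHull(k),4,True).reshape(-1,2); print("box poly z110",np.c_[q,atz(c,q,110)[:,:2]].round(0).tolist())
    w=((hsv[...,2]>120)&(hsv[...,1]<140)&(m>0)).astype(np.uint8)
    n,l,st,ce=cv2.connectedComponentsWithStats(w);i=1+st[1:,4].argmax()
    k=np.argwhere(l==i)[:,::-1].astype(np.int32)
    r=cv2.boxPoints(cv2.minAreaRect(k)); print("flap",st[i],atz(c,r,110)[:,:2].round(0).tolist())
m=optics.masks_of(t,"mat")[0]["pixels"]
hsv=cv2.cvtColor(t["img"],cv2.COLOR_RGB2HSV)
w=((hsv[...,1]<40)).astype(np.uint8); w[:200]=0;w[320:]=0;w[:,:250]=0;w[:,430:]=0
w=cv2.morphologyEx(w,cv2.MORPH_CLOSE,np.ones((9,9)))
k=max(cv2.findContours(w,0,1)[0],key=cv2.contourArea)
P=atz(t,k.reshape(-1,2),0)[:,:2].astype(np.float32); r=cv2.minAreaRect(P); print("mat",r)
# predicted flap spot
print(atz(t,[166.2,272.4],110),atz(s,[200+303/1.75,140+456/1.75],110))
# ring centres by top picture crop
for u,v in((350,264),(433,262),(517,261),(600,260)):
    print("ring",atz(t,[110+u/2.1,160+v/2.1],0)[0].round(0))
E
python3 m1.py
```

```text
tin [355.9 231.5 174. ] [321.2 231.2 273. ] [ 637.6 -182.2   38.4] 2.6
tin [297.6 184.2 171. ] [257.4 273.4 213. ] [761.9 -32.6  44.4] 0.7
tin [394.5 238.5 222. ] [334. 204. 191.] [ 615.1 -279.4   44.1] 2.0
tin [277.1 235.3 164. ] [320.9 296.5 259. ] [627.   20.7  42.8] 1.9
box poly z110 [[215.0, 221.0, 653.0, 165.0], [215.0, 288.0, 491.0, 161.0], [128.0, 287.0, 496.0, 369.0], [131.0, 216.0, 668.0, 372.0], [204.0, 213.0, 674.0, 193.0]]
flap [ 133  221   66   61 3797] [[656.0, 366.0], [654.0, 207.0], [508.0, 202.0], [510.0, 358.0]]
box poly z110 [[388.0, 352.0, 505.0, 194.0], [399.0, 441.0, 494.0, 345.0], [395.0, 478.0, 502.0, 397.0], [277.0, 479.0, 659.0, 408.0], [274.0, 452.0, 668.0, 372.0], [286.0, 350.0, 671.0, 201.0]]
flap [ 285  354  107  100 9511] [[653.0, 369.0], [668.0, 208.0], [496.0, 202.0], [506.0, 364.0]]
mat ((549.798095703125, -117.85896301269531), (258.8913269042969, 425.4232482910156), 0.37247681617736816)
[[529.58467409 279.24869072 110.        ]] [[530.07543922 283.79512885 110.        ]]
ring [502.  25.   0.]
ring [503. -78.   0.]
ring [ 503. -183.    0.]
ring [ 503. -286.    0.]
```

Call:
carry_out([
  [[42.6,-26,-5],[0,0,0.4292],0],
  [[42.6,-26,-5],[0,0,0.4292],0],
  [[42.6,-26,-5],[0,0,0.4292],0],
  [[42.6,-26,-5],[0,0,0.4292],0],
  [[42.6,-26,-5],[0,0,0.4292],0],
  [[42.6,-26,-5],[0,0,0.4292],0],
  [[42.6,-26,-5],[0,0,0.4292],0],
  [[42.6,-26,-5],[0,0,0.4292],0],
])

```text
clock: 2.45
tcp_pos: [560.1, -199.9, 273.0]
eef_rot: [3.141, -0.001, 0.001]
contact_force: [0.4, -1.0, 0.1]
width: 15.1
gripper_force: 0.0
```

```bash
cat > m2.py <<'E'
from h import *
t=optics.camera("top"); s=optics.camera("side"); 
tt={"a":((277.6,235.7),(321.1,295.4)),"b":((314.3,240),(332,256)),"d":((356.2,231.9),(326.3,221.1)),"c":((395.7,238.6),(334.3,202.3))}
for k,(u,w) in tt.items():
    p,e=tri(t,u,s,w); print(k,p.round(1),round(e,1),atz(t,u,H[k])[0].round(1),atz(s,w,H[k])[0].round(1))
print(status.state()["eef_rot"])
E
python3 m2.py
```

```text
a [626.2  19.2  44.2] 1.0 [624.7  18.1  56. ] [625.   29.9  56. ]
b [610.1 -74.7  64.4] 2.1 [610.2 -74.8  71. ] [608.9 -67.4  71. ]
d [ 628.3 -179.5   71.8] 2.0 [ 627.7 -178.8   81. ] [ 626.7 -168.    81. ]
c [ 614.4 -281.9   47.3] 1.6 [ 614.6 -281.3   51. ] [ 613.5 -276.8   51. ]
[-3.13706243 -0.02080995 -0.00653786]
```

Call:
carry_out([
  [[-3.2,-48.2,0],[0,0,0],0],
  [[-3.2,-48.2,0],[0,0,0],0],
  [[-3.2,-48.2,0],[0,0,0],0],
  [[-3.2,-48.2,0],[0,0,0],0],
  [[-3.2,-48.2,0],[0,0,0],0],
  [[-3.2,-48.2,6],[0,0,0],0],
  [[-3.2,-48.2,14.2],[0,0,0],0],
  [[-3.2,-48.2,14.2],[0,0,0],0],
])

```text
clock: 3.55
tcp_pos: [529.4, 254.8, 159.0]
eef_rot: [-3.141, 0.001, -0.003]
contact_force: [1.4, -0.5, -0.0]
width: 0.2
gripper_force: 0.0
```

```bash
python3 - <<'E'
from h import *
t=optics.camera("top"); s=optics.camera("side"); save(t,"t1.png",(100,160,260,330),3); save(s,"s1.png",(200,280,460,480),3)
p=status.state()["tcp_pos"];print(p,status.state()["width"],proj(t,p),proj(s,p))
E
```

```text
[524.2155906  257.52837767 154.61737529] 0.2632979658535822 [[168.96027165 272.94403132]] [[379.18623481 368.91135716]]
```

View pics/s1.png

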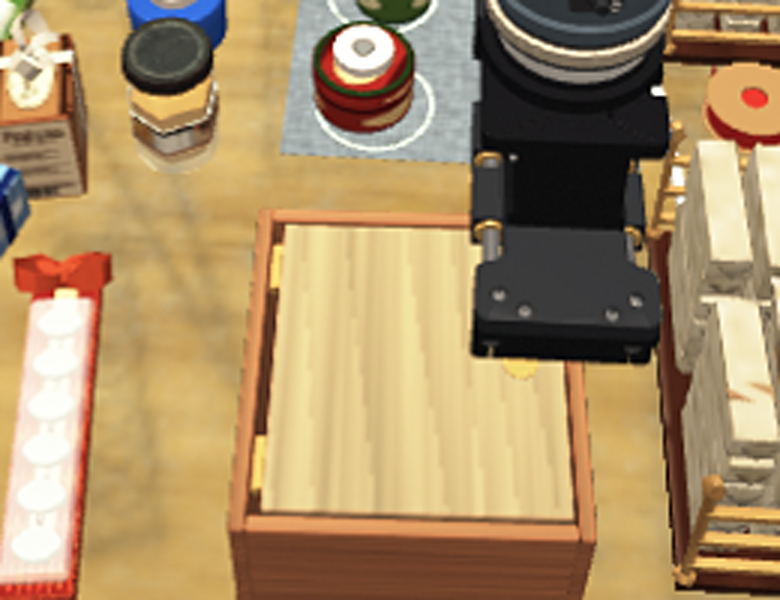

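Call:
carry_out([
  [[0,-2.6,0],[0,0,0],0],
  [[0,-2.6,0],[0,0,0],0],
  [[0,-2.6,0],[0,0,0],0],
])

```text
clock: 4.03
tcp_pos: [529.7, 278.0, 160.1]
eef_rot: [3.141, -0.003, 0.001]
contact_force: [1.0, -0.1, -0.3]
width: 0.5
gripper_force: 0.0
```

Call:
carry_out([
  [[0,0,4.2],[0,0,0],0],
  [[0,0,4.6],[0,0,0],0],
  [[0,0,4.6],[0,0,0],0],
])

```text
clock: 4.4
tcp_pos: [529.7, 278.8, 114.3]
eef_rot: [3.141, -0.002, 0.001]
contact_force: [-0.4, 0.4, -0.3]
width: 0.4
gripper_force: 0.0
```

```bash
python3 - <<'E'
from h import *
for i in range(6):
    optics.camera("top"); s=status.state(); print(s["clock"],s["tcp_pos"].round(1),s["contact_force"].round(1))
E
```

```text
4.45 [530.  279.4 115. ] [ 0.1 -0.4 -0.5]
4.5 [530.1 279.7 115.3] [-0.3 -0.6 -0.1]
4.55 [530.1 279.8 115.2] [0.3 0.2 1. ]
4.6 [529.9 279.8 115.1] [ 0.5  0.7 -0.2]
4.65 [529.8 279.8 114.9] [ 0.4 -0.   0.2]
4.7 [529.6 279.8 114.6] [ 0.3 -0.1 -0.1]
```

Call:
carry_out([
  [[0,0,0.4],[0,0,0],0],
  [[0,0,0.6],[0,0,0],0],
  [[0,0,0.8],[0,0,0],0],
  [[0,0,1.0],[0,0,0],0],
  [[0,0,1.1],[0,0,0],0],
  [[0,0,1.1],[0,0,0],0],
])

```text
clock: 5.45
tcp_pos: [529.4, 279.8, 103.8]
eef_rot: [-3.141, 0.001, -0.001]
contact_force: [-2.3, -1.0, 9.5]
width: 0.5
gripper_force: 4.6
```

Call:
carry_out([
  [[0,0,0.15],[0,0,0],0],
  [[0,0,0.3],[0,0,0],0],
  [[0,0,0.3],[0,0,0],0],
])

```text
clock: 5.82
tcp_pos: [529.4, 280.0, 103.4]
eef_rot: [3.141, -0.001, 0.003]
contact_force: [-7.1, -4.0, 24.2]
width: 0.2
gripper_force: 12.2
```

Call:
carry_out([
  [[0,0,-0.6],[0,0,0],0],
  [[0,0,-1.1],[0,0,0],0],
  [[0.1,0,-1.7],[0,0,0],0],
  [[0.15,0,-2.3],[0,0,0],0],
  [[0.3,0,-2.95],[0,0,0],0],
  [[0.4,0,-3.6],[0,0,0],0],
  [[0.7,0,-4.6],[0,0,0],0],
  [[1.1,0,-5.6],[0,0,0],0],
])

```text
clock: 6.82
tcp_pos: [540.1, 279.4, 156.3]
eef_rot: [3.141, -0.001, -0.001]
contact_force: [-0.1, 1.2, 2.2]
width: 0.3
gripper_force: 0.8
```

Call:
carry_out([
  [[0.5,0,-0.97],[0,0,0],0],
  [[1.07,0,-1.9],[0,0,0],0],
  [[1.7,0,-2.8],[0,0,0],0],
  [[2.4,0,-3.6],[0,0,0],0],
  [[3.1,0,-4.35],[0,0,0],0],
  [[4.0,0,-5.05],[0,0,0],0],
  [[4.8,0,-5.7],[0,0,0],0],
  [[5.7,0,-6.25],[0,0,0],0],
])

```text
clock: 7.82
tcp_pos: [597.8, 279.5, 218.5]
eef_rot: [-3.142, 0.001, -0.0]
contact_force: [0.7, -0.4, 0.7]
width: 0.7
gripper_force: 0.6
```

Call:
carry_out([
  [[1.0,0,-0.5],[0,0,0],0],
  [[2.0,0,-0.9],[0,0,0],0],
  [[3.0,0,-1.2],[0,0,0],0],
  [[4.05,0,-1.45],[0,0,0],0],
  [[5.1,0,-1.6],[0,0,0],0],
  [[5.9,0,-1.7],[0,0,0],0],
  [[6.7,0,-1.7],[0,0,0],0],
  [[7.7,0,-1.7],[0,0,0],0],
])

```text
clock: 8.82
tcp_pos: [674.2, 279.4, 234.8]
eef_rot: [3.141, -0.0, -0.002]
contact_force: [0.3, -0.8, 0.4]
width: 0.2
gripper_force: 0.0
```

Rise clear and move aside to look into the box.

Call:
carry_out([
  [[0,0,-6],[0,0,0],0.5],
  [[-6,6,-12],[0,0,0],0.5],
  [[-12,12,-12],[0,0,0],0.5],
  [[-17,18,-12],[0,0,0],0.5],
  [[-17,24,-12],[0,0,0],0.5],
  [[-17,28,-12],[0,0,0],0.5],
])

```text
clock: 9.57
tcp_pos: [511.9, 34.5, 354.7]
eef_rot: [3.141, 0.002, 0.001]
contact_force: [1.2, -0.8, 0.1]
width: 42.5
gripper_force: 0.0
```

```bash
python3 - <<'E'
from h import *
t=optics.camera("top"); s=optics.camera("side"); 
save(t,"t2.png",(110,150,310,300),4); save(s,"s2.png",(220,270,460,480),3)
for c in(t,s):
  for d in optics.masks_of(c,"stylus")[:2]: 
    v,u=np.nonzero(d["pixels"]); print(d["p"],d["bbox"],u.mean(),v.mean(),atz(c,[u.mean(),v.mean()],80))
E
```

```text
0.17 [429.7, 230.8, 470.8, 257.8] 450.4500683994528 243.9548563611491 [[ 594.9392552 -410.6871129   80.       ]]
0.69 [346.3, 396.3, 359.7, 422.0] 352.4080996884735 407.9252336448598 [[559.84214793 280.86444823  80.        ]]
```

View pics/t2.png

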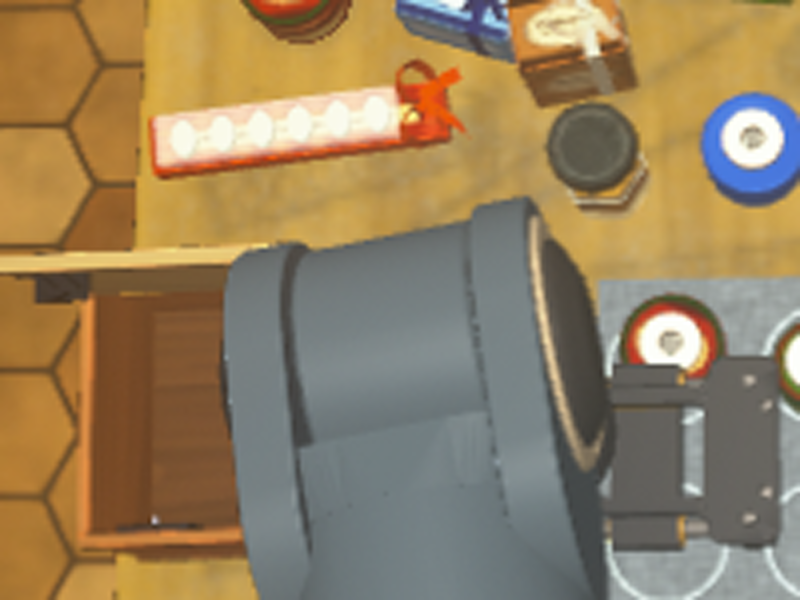

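View pics/s2.png

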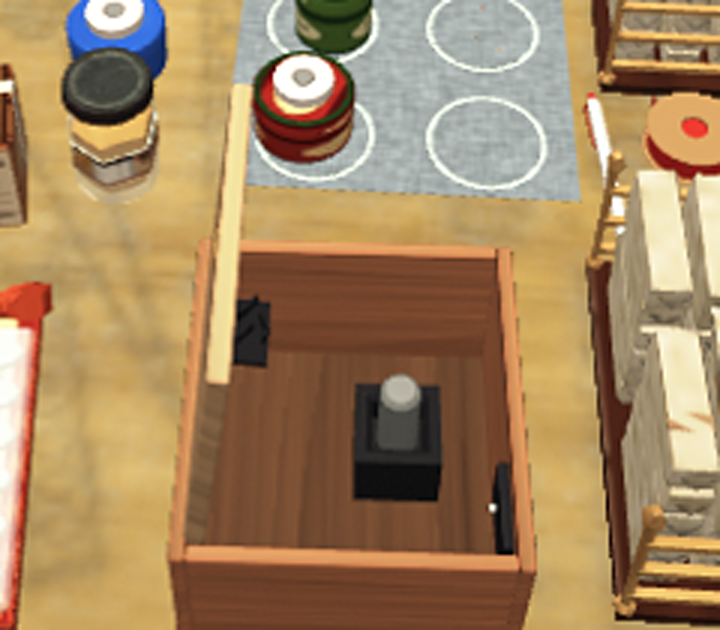

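Call:
carry_out([
  [[0,6,0],[0,0,0],0.5],
  [[0,12,0],[0,0,0],0.5],
  [[0,18,0],[0,0,0],0.5],
  [[0,24,0],[0,0,0],0.5],
  [[0,30,0],[0,0,0],0.5],
])

```text
clock: 10.4
tcp_pos: [514.5, -263.9, 353.8]
eef_rot: [-3.141, -0.006, -0.001]
contact_force: [0.3, 1.0, 0.3]
width: 43.4
gripper_force: 0.0
```

```bash
python3 - <<'E'
from h import *
t=optics.camera("top"); s=optics.camera("side"); 
save(t,"t3.png",(120,195,310,315),4)
for c in(t,s):
  for d in optics.masks_of(c,"stylus")[:2]: 
    v,u=np.nonzero(d["pixels"]); print(d["p"],d["bbox"],u.mean(),v.mean(),atz(c,[u.mean(),v.mean()],80))
print(atz(s,[353.7,399.3],88))
E
```

```text
0.5 [172.7, 257.3, 186.0, 266.4] 179.0188679245283 262.29245283018867 [[556.93328928 258.81944497  80.        ]]
0.87 [345.7, 393.6, 360.3, 419.9] 352.15673981191225 407.44514106583074 [[560.24748464 280.07310079  80.        ]]
[[558.414522   270.58678134  88.        ]]
```

View pics/t3.png

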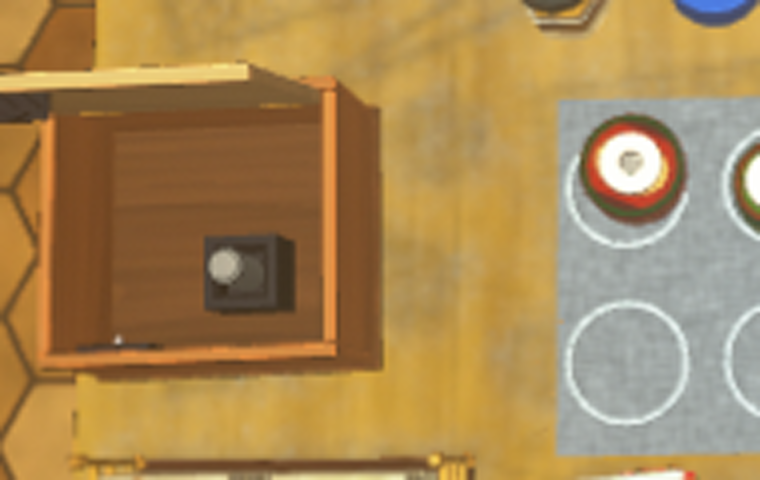

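```bash
python3 - <<'E'
from h import *
t=optics.camera("top"); s=optics.camera("side")
print(tri(t,[176.25,261.25],s,[353.7,399.3]),atz(t,[176.25,261.25],88),"holder",atz(t,[180,263.4],52),
 "holder side top", atz(s,[220+398/3,270+427/3],52))
# box rim corners
r=[(120+u/4,195+v/4) for u,v in((335,80),(335,355),(42,366))]; print(atz(t,r,110))
E
```

```text
(array([558.84501104, 265.82815257,  80.19181746]), np.float64(1.4512607804837416)) [[558.65656509 263.21496745  88.        ]] holder [[557.28279675 265.0315041   52.        ]] holder side top [[558.3266308  272.63627634  52.        ]]
[[668.57435333 193.35231544 110.        ]
 [501.70473336 188.38164715 110.        ]
 [496.80445465 363.45817898 110.        ]]
```

Call:
carry_out([
  [[1,-6.2,0],[0,0,0],0.5],
  [[2,-12.4,1],[0,0,0],0.5],
  [[3,-18.6,2],[0,0,0],0.5],
  [[4,-24.8,3],[0,0,0],0.5],
  [[4.4,-31,4],[0,0,0],0.5],
  [[4.4,-37.2,5],[0,0,0],0.5],
  [[4.4,-43,6],[0,0,0],0.5],
  [[4.4,-49,7],[0,0,0],0.5],
])

```text
clock: 11.7
tcp_pos: [555.7, 230.4, 284.2]
eef_rot: [-3.141, -0.006, -0.001]
contact_force: [-0.2, -0.0, 0.2]
width: 43.4
gripper_force: 0.0
```

Call:
carry_out([
  [[0,-3.8,2],[0,0,0],0.5],
  [[0,-3.8,8],[0,0,0],0.5],
  [[0,-3.8,14],[0,0,0],0.5],
  [[0,-3.8,17.4],[0,0,0],0.5],
  [[0,-3.8,17.4],[0,0,0],0.5],
  [[0,-3.8,17.4],[0,0,0],0.5],
])

```text
clock: 12.45
tcp_pos: [557.7, 266.0, 112.0]
eef_rot: [-3.14, -0.003, -0.004]
contact_force: [-0.1, 0.4, -0.4]
width: 43.4
gripper_force: 0.0
```

```bash
python3 - <<'E'
from h import *
s=optics.camera("side"); print(status.state()["tcp_pos"],status.state()["eef_rot"]); save(s,"s3.png",(290,330,430,450),5)
E
```

```text
[558.17214744 265.68332056 112.41640432] [-3.13931558e+00 -1.54668961e-03 -5.65239971e-03]
```

View pics/s3.png

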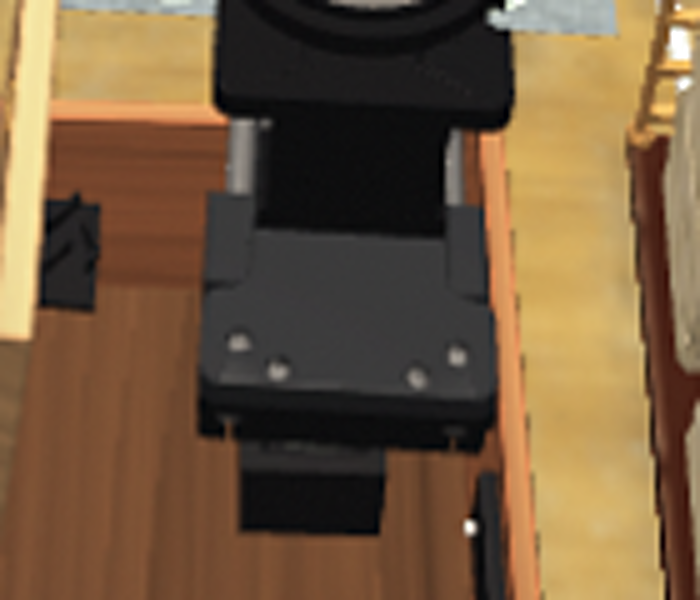

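Call:
carry_out([
  [[0.1,0,2],[0,0,0],0.5],
  [[0.1,0,3.5],[0,0,0],0.5],
  [[0.1,0,4.7],[0,0,0],0.5],
  [[0.1,0,5.2],[0,0,0],0.5],
  [[0.1,0,5.2],[0,0,0],0.5],
])

```text
clock: 13.12
tcp_pos: [558.1, 263.8, 57.5]
eef_rot: [3.141, -0.001, -0.001]
contact_force: [0.7, 0.1, 0.2]
width: 43.6
gripper_force: 0.0
```

Call:
carry_out([
  [[0,0,0],[0,0,0],0.2],
  [[0,0,0],[0,0,0],0.15],
  [[0,0,0],[0,0,0],0.1],
  [[0,0,0],[0,0,0],0.1],
], force=6)

```text
clock: 13.62
tcp_pos: [558.4, 264.7, 58.4]
eef_rot: [-3.14, -0.0, -0.001]
contact_force: [-0.3, 1.5, 0.3]
width: 22.3
gripper_force: 5.8
```

Call:
carry_out([
  [[0,0,0],[0,0,0],0.1],
  [[0,0,0],[0,0,0],0.1],
  [[0,0,-2],[0,0,0],0.1],
  [[0,0,-5],[0,0,0],0.1],
  [[0,0,-10],[0,0,0],0.1],
  [[0,0,-16],[0,0,0],0.1],
  [[0,2,-18],[0,0,0],0.1],
  [[0,8,-18],[0,0,0],0.1],
], force=30)

```text
clock: 14.62
tcp_pos: [558.6, 186.4, 241.8]
eef_rot: [-3.139, -0.009, -0.008]
contact_force: [0.9, -0.0, -0.1]
width: 21.5
gripper_force: 29.1
```

```bash
python3 - <<'E'
from h import *
t=optics.camera("top"); D=discs(t); print(D.round(1))
for n,u,z in(("red",(277.5,235.3),50),("green",(314.3,240),70),("pink",(356.1,231.7),80),("blue",(395.2,238.6),55)): print(n,atz(t,u,z)[0].round(1))
for x in D: print(x[:2],[atz(t,x[:2],z)[0,:2].round(1) for z in(50,70,80)])
print(status.state()["tcp_pos"])
E
```

```text
[[297.6 184.2 173. ]
 [394.5 238.5 227. ]
 [355.9 231.7 179. ]
 [313.8 239.3 182. ]
 [277.1 235.3 166. ]]
red [626.8  18.9  50. ]
green [610.3 -74.8  70. ]
pink [ 628.3 -178.7   80. ]
blue [ 614.  -279.3   55. ]
[297.58433735 184.24196787] [array([760.6, -32.8]), array([754.8, -33.7]), array([751.8, -34.1])]
[394.52999241 238.50189825] [array([ 615.1, -278.5]), array([ 611.8, -275. ]), array([ 610.2, -273.2])]
[355.93554884 231.68479355] [array([ 633.8, -181. ]), array([ 630.2, -179.2]), array([ 628.4, -178.3])]
[313.75838264 239.2642998 ] [array([615.5, -73.3]), array([612.2, -73.5]), array([610.6, -73.5])]
[277.07127193 235.34320175] [array([626.7,  20. ]), array([623.2,  18.2]), array([621.5,  17.3])]
[559.35742608 174.33868246 239.18303138]
```

Call:
carry_out([
  [[3,5,3],[0,0,0],0.1],
  [[6.8,11,6],[0,0,0],0.1],
  [[6.8,15.5,9],[0,0,0],0.1],
  [[6.8,15.5,9],[0,0,0],0.1],
  [[6.8,15.5,9],[0,0,0],0.1],
])

```text
clock: 15.35
tcp_pos: [625.8, 28.0, 148.2]
eef_rot: [3.141, -0.003, -0.001]
contact_force: [-0.5, 1.0, -0.5]
width: 21.1
gripper_force: 29.1
```

```bash
python3 - <<'E'
from h import *
optics.camera("top");optics.camera("top");s=optics.camera("side"); p=status.state()["tcp_pos"]; print(p); save(s,"s4.png",(260,240,390,340),6)
print(proj(s,p-[0,0,49]),proj(s,[626.7,20.5,50]))
E
```

```text
[626.41553039  30.98479161 149.43110124]
[[320.37716288 280.01783894]] [[320.55965398 293.84585978]]
```

View pics/s4.png

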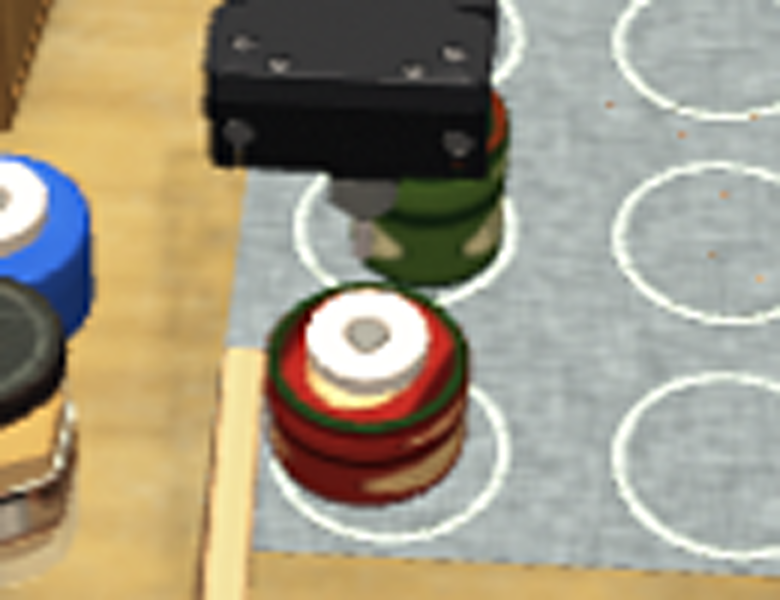

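Call:
carry_out([
  [[-0.1,1.05,1],[0,0,0],0.1],
  [[-0.1,1.05,3],[0,0,0],0.1],
  [[-0.1,1.05,3.9],[0,0,0],0.1],
  [[-0.1,1.05,3.9],[0,0,0],0.1],
])

```text
clock: 16.0
tcp_pos: [624.6, 18.4, 108.3]
eef_rot: [3.141, 0.0, -0.003]
contact_force: [-0.1, 0.8, 0.0]
width: 21.1
gripper_force: 29.1
```

```bash
python3 - <<'E'
from h import *
optics.camera("top");optics.camera("top");optics.camera("top");s=status.state(); print(s["tcp_pos"],s["eef_rot"],s["contact_force"])
E
```

```text
[625.6707063   18.54704944 109.6848067 ] [-3.14150244e+00  1.57644358e-04 -2.00558499e-03] [-0.10667966 -0.39897293 -0.20844519]
```

Call:
carry_out([
  [[0,-0.2,0.2],[0,0,0],0.1],
  [[0,-0.2,0.5],[0,0,0],0.1],
  [[0,-0.2,0.7],[0,0,0],0.1],
  [[0,-0.2,0.9],[0,0,0],0.1],
  [[0,-0.2,1.0],[0,0,0],0.1],
  [[0,-0.2,1.0],[0,0,0],0.1],
])

```text
clock: 16.9
tcp_pos: [625.1, 20.3, 98.9]
eef_rot: [3.142, -0.001, -0.0]
contact_force: [-0.4, -0.2, -0.4]
width: 21.3
gripper_force: 29.1
```

Call:
carry_out([
  [[0,0,0.15],[0,0,0],0.1],
  [[0,0,0.3],[0,0,0],0.1],
  [[0,0,0.3],[0,0,0],0.1],
])

```text
clock: 17.27
tcp_pos: [625.3, 20.4, 96.1]
eef_rot: [-3.141, 0.001, -0.001]
contact_force: [-0.1, -0.5, 0.9]
width: 20.9
gripper_force: 29.2
```

Call:
carry_out([
  [[0,0,0.15],[0,0,0],0.1],
  [[0,0,0.3],[0,0,0],0.1],
  [[0,0,0.3],[0,0,0],0.1],
])

```text
clock: 17.65
tcp_pos: [625.9, 21.0, 94.2]
eef_rot: [-3.141, 0.0, -0.003]
contact_force: [-0.9, 0.7, 6.4]
width: 21.2
gripper_force: 30.0
```

Call:
carry_out([
  [[0,0,0.1],[0,0,0],0.1],
  [[0,0,0.2],[0,0,0],0.1],
  [[0,0,0.2],[0,0,0],0.1],
  [[0,0,0.2],[0,0,0],0.1],
])

```text
clock: 18.15
tcp_pos: [626.7, 21.4, 93.9]
eef_rot: [-3.141, 0.0, -0.006]
contact_force: [-1.7, 1.3, 12.7]
width: 20.8
gripper_force: 30.0
```

```bash
python3 - <<'E'
from h import *
s=optics.camera("side"); p=status.state(); print(p["tcp_pos"],p["contact_force"],p["ft_torque"]); save(s,"s5.png",(280,255,370,325),8)
E
```

```text
[626.69768728  21.34912216  93.85921018] [-1.66207145  0.23561447 13.80253738] [0.30636359 0.64121184 0.02577333]
```

View pics/s5.png

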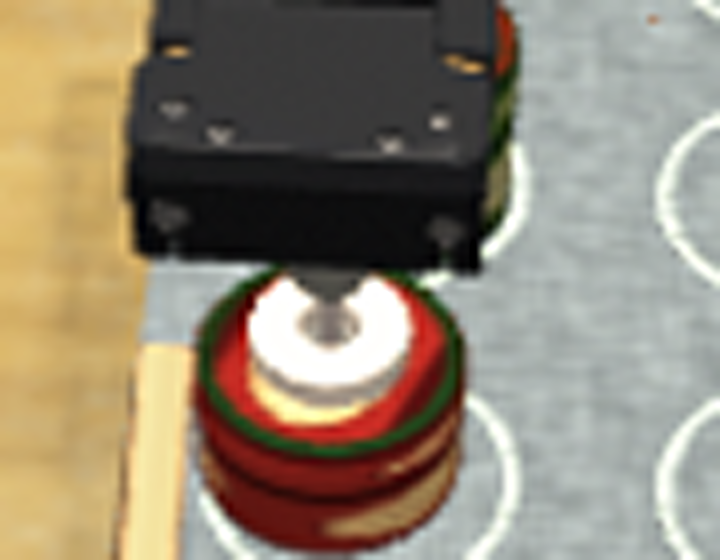

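Call:
carry_out([
  [[0,0,-1.5],[0,0,0],0.1],
  [[0,0,-4.7],[0,0,0],0.1],
  [[-1.0,5,-4.7],[0,0,0],0.1],
  [[-1.55,9.4,-4.7],[0,0,0],0.1],
  [[-1.55,9.4,-4.7],[0,0,0],0.1],
  [[-1.55,9.4,-4.7],[0,0,0],0.1],
  [[-1.55,9.4,-4.7],[0,0,0],0.1],
])

```text
clock: 19.08
tcp_pos: [609.7, -71.8, 138.0]
eef_rot: [-3.141, -0.003, 0.0]
contact_force: [-1.2, -0.4, -0.8]
width: 21.4
gripper_force: 30.0
```

```bash
cat > tip.py <<'E'
import sys
from h import *
# side-picture check: disc centres found, TCP, and expected pixel of tip and button
z=float(sys.argv[1]); guess=[float(a) for a in sys.argv[2:4]]
s=optics.camera("side"); p=status.state(); P=p["tcp_pos"]; print(P,p["eef_rot"].round(3),p["contact_force"].round(1))
b=proj(s,[guess[0],guess[1],z])[0]; tp=proj(s,P-[0,0,48.4])[0]; print("btn pred",b,"tip pred",tp)
l,t=int(b[0])-50,int(b[1])-55; save(s,sys.argv[4],(l,t,l+100,t+75),8); print("crop origin",l,t)
E
python3 tip.py 70 610 -73.5 s6.png
```

```text
[609.77517306 -71.84428036 137.98218952] [-3.141e+00 -3.000e-03  0.000e+00] [-0.3  0.  -0.2]
btn pred [331.58907471 254.31830286] tip pred [331.81520659 247.94690658]
crop origin 281 199
```

View pics/s6.png

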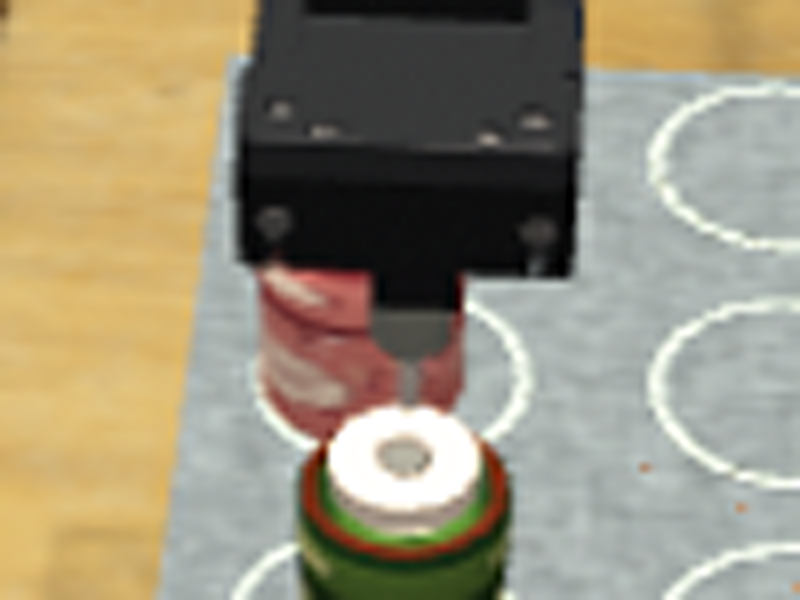

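Call:
carry_out([
  [[0.1,0.05,0.6],[0,0,0],0.1],
  [[0.1,0.05,1.3],[0,0,0],0.1],
  [[0.1,0.05,1.8],[0,0,0],0.1],
  [[0.1,0.05,2.0],[0,0,0],0.1],
  [[0.1,0.05,2.2],[0,0,0],0.1],
  [[0.1,0.05,2.2],[0,0,0],0.1],
])

```text
clock: 19.88
tcp_pos: [610.6, -74.2, 116.0]
eef_rot: [3.142, -0.001, 0.0]
contact_force: [0.0, -0.3, -0.6]
width: 20.9
gripper_force: 30.0
```

Call:
carry_out([
  [[0,-0.12,0.1],[0,0,0],0.1],
  [[0,-0.12,0.1],[0,0,0],0.1],
])

```text
clock: 20.12
tcp_pos: [610.9, -73.3, 115.2]
eef_rot: [3.141, -0.001, 0.001]
contact_force: [0.7, -0.2, 1.1]
width: 20.7
gripper_force: 30.0
```

Call:
carry_out([
  [[0,0,0.1],[0,0,0],0.1],
  [[0,0,0.1],[0,0,0],0.1],
])

```text
clock: 20.38
tcp_pos: [610.9, -73.2, 114.3]
eef_rot: [3.141, -0.001, 0.001]
contact_force: [0.5, -0.3, 2.5]
width: 20.9
gripper_force: 30.0
```

Call:
carry_out([
  [[0,0,0.1],[0,0,0],0.1],
  [[0,0,0.1],[0,0,0],0.1],
])

```text
clock: 20.62
tcp_pos: [611.3, -73.2, 114.2]
eef_rot: [3.141, -0.001, 0.003]
contact_force: [-1.8, -0.5, 7.3]
width: 20.7
gripper_force: 30.0
```

Call:
carry_out([
  [[0,0,0.15],[0,0,0],0.1],
  [[0,0,0.15],[0,0,0],0.1],
  [[0,0,-2],[0,0,0],0.1],
  [[0,0,-6],[0,0,0],0.1],
  [[0.6,6,-6.5],[0,0,0],0.1],
  [[1.5,10.3,-6],[0,0,0],0.1],
  [[1.5,10.3,-4],[0,0,0],0.1],
  [[1.5,10.3,-4],[0,0,0],0.1],
])

```text
clock: 21.62
tcp_pos: [623.9, -175.5, 150.7]
eef_rot: [-3.14, 0.001, 0.007]
contact_force: [-0.4, 0.3, 0.1]
width: 21.1
gripper_force: 30.0
```

```bash
python3 tip.py 80 627 -177 s7.png; python3 - <<'E'
from h import *
s=optics.camera("side"); im=s["img"]
a=cv2.imread("pics/s7.png"); 
def crop(u,v): return cv2.resize(im[v-20:v+22,u-24:u+24,::-1],None,fx=8,fy=8,interpolation=cv2.INTER_CUBIC)
top=cv2.resize(a,(512,384)); r=np.hstack([crop(321,296),crop(331,256)]); b=np.zeros((384+r.shape[0]*2//3,512,3),np.uint8)
b[:384]=top; b[384:]=cv2.resize(r,(512,b.shape[0]-384)); cv2.imwrite("pics/s7c.png",b); print(b.shape)
E
```

```text
[ 624.90726836 -174.88343635  151.99424836] [-3.14e+00 -1.00e-03  3.00e-03] [ 0.4  0.  -0.7]
btn pred [326.40234395 218.87116894] tip pred [327.40131753 211.16839978]
crop origin 276 163
(608, 512, 3)
```

View pics/s7c.png

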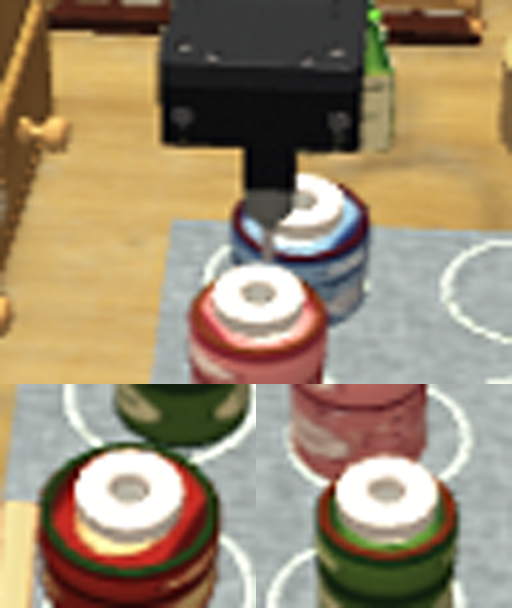

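```bash
python3 - <<'E'
from h import *
s=optics.camera("side"); b=cv2.cvtColor(s["img"],cv2.COLOR_RGB2GRAY); a=cv2.cvtColor(cv2.imread("pics/side0.png"),cv2.COLOR_BGR2GRAY)
for u,v in((321,296),(331,256),(325,221),(334,202)):
    print(np.hstack([a[v-5:v+6,u-6:u+8],np.zeros((11,1),int),b[v-5:v+6,u-6:u+8]]),"\n")
E
```

```text
[[255 255 254 254 255 255 255 255 255 254 254 255 255 255   0 255 255 255
  255 255 255 255 255 255 255 255 255 255 255]
 [254 254 255 250 246 238 235 238 252 255 254 254 255 255   0 255 255 255
  253 251 245 242 244 254 255 255 255 255 255]
 [254 255 249 204 167 161 159 171 199 242 254 254 253 255   0 255 255 253
  215 177 168 166 181 210 248 255 255 254 255]
 [254 253 212 147 162 169 167 165 156 192 249 254 253 254   0 255 255 221
  152 154 160 156 162 164 203 253 255 254 255]
 [254 250 180 148 168 171 170 169 166 151 240 254 253 254   0 255 253 191
  145 172 180 186 189 179 161 245 255 254 255]
 [254 254 209 132 160 172 172 168 146 132 250 255 253 254   0 255 255 219
  167 180 178 178 177 194 160 253 255 254 255]
 [253 255 254 189 140 162 165 140 147 247 255 254 253 254   0 254 255 254
  227 183 180 180 182 182 250 255 255 254 255]
 [253 254 255 253 197 154 156 195 254 255 254 254 254 255   0 254 255 255
  255 241 227 227 241 255 255 255 254 255 255]
 [254 254 254 255 255 255 255 255 255 254 254 254 255 254   0 255 254 254
  255 255 255 255 255 255 255 254 255 255 255]
 [255 255 2
[... 3533 characters left out ...]
166 165 150 151 252 254 254 255   0  78  76  72
   62 119 167 177 175 159 162 254 255 255 255]
 [255 254 255 253 205 151 166 158 147 243 254 254 255 254   0  77  74  67
   74 148 165 178 168 158 248 255 255 255 255]
 [253 255 255 255 255 255 255 255 255 255 255 255 255 244   0  77  71  78
  200 255 255 255 255 255 255 255 255 255 249]
 [200 249 255 255 255 255 255 255 255 255 255 254 237 163   0  75  70 195
  255 255 255 255 255 255 255 255 255 243 173]
 [125 148 207 232 252 255 255 255 255 246 206 177 140 128   0  60  98 218
  243 254 255 255 255 255 250 216 187 150 136]
 [167 137 125 126 142 162 166 159 153 141 131 133 134 156   0 126 147 138
  137 153 173 177 169 163 151 140 143 144 166]]
```

Call:
carry_out([
  [[0.24,0.27,0.6],[0,0,0],0.1],
  [[0.24,0.27,1.2],[0,0,0],0.1],
  [[0.24,0.27,1.5],[0,0,0],0.1],
  [[0.24,0.27,1.5],[0,0,0],0.1],
  [[0.24,0.27,1.5],[0,0,0],0.1],
])

```text
clock: 22.4
tcp_pos: [628.1, -178.7, 138.2]
eef_rot: [3.142, -0.001, 0.001]
contact_force: [0.3, 0.4, 0.2]
width: 20.9
gripper_force: 30.0
```

```bash
python3 tip.py 80 627.3 -177.6 s8.png
```

```text
[ 628.14113511 -178.63300417  138.25054454] [ 3.141e+00 -1.000e-03  1.000e-03] [ 0.5  0.4 -1.1]
btn pred [326.28365839 218.69497992] tip pred [325.97345681 214.93294909]
crop origin 276 163
```

View pics/s8.png

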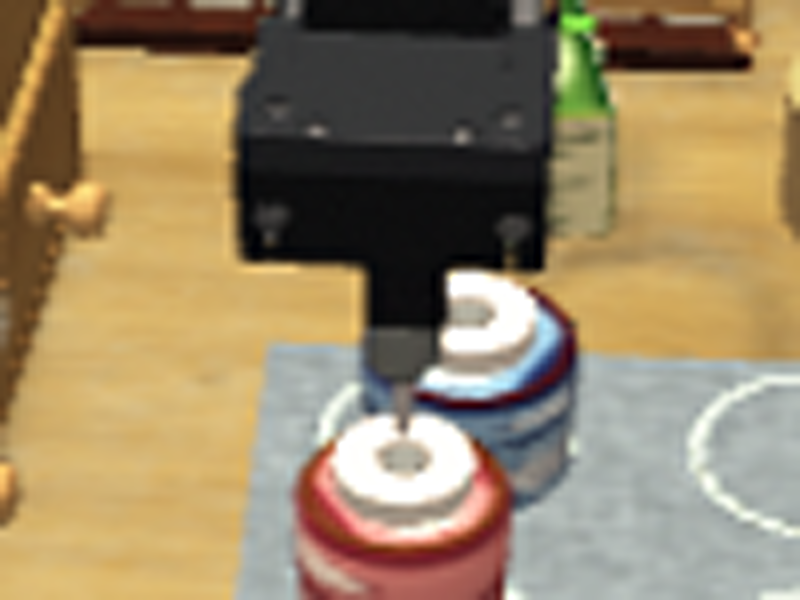

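Call:
carry_out([
  [[0,0,0.5],[0,0,0],0.1],
  [[0,0,0.9],[0,0,0],0.1],
  [[0,0,1.1],[0,0,0],0.1],
  [[0,0,1.3],[0,0,0],0.1],
  [[0,0,1.45],[0,0,0],0.1],
  [[0,0,1.55],[0,0,0],0.1],
  [[0,0,1.55],[0,0,0],0.1],
])

```text
clock: 23.32
tcp_pos: [628.6, -178.7, 124.1]
eef_rot: [3.141, -0.001, 0.003]
contact_force: [-1.8, 0.9, 6.3]
width: 21.1
gripper_force: 30.0
```

Call:
carry_out([
  [[0,0,0.1],[0,0,0],0.1],
  [[0,0,0.1],[0,0,0],0.1],
  [[0,0,-2],[0,0,0],0.1],
  [[-0.8,5,-2],[0,0,0],0.1],
  [[-1.4,10,-1],[0,0,0],0.1],
  [[-1.4,10,0.5],[0,0,0],0.1],
  [[-1.4,10,0.8],[0,0,0],0.1],
  [[-1.4,10,0.8],[0,0,0],0.1],
])

```text
clock: 24.32
tcp_pos: [614.4, -276.7, 114.3]
eef_rot: [-3.14, -0.003, 0.0]
contact_force: [0.5, 0.2, -0.7]
width: 21.1
gripper_force: 30.0
```

```bash
python3 - <<'E'
from h import *
optics.camera("top");optics.camera("top")
E
python3 tip.py 55 614.2 -278.6 s9.png
```

```text
[ 614.80990848 -277.44212415  115.24544091] [3.142e+00 2.000e-03 2.000e-03] [ 0.2  0.3 -0.5]
btn pred [334.07327643 200.50667825] tip pred [333.89439787 196.82278949]
crop origin 284 145
```

View pics/s9.png

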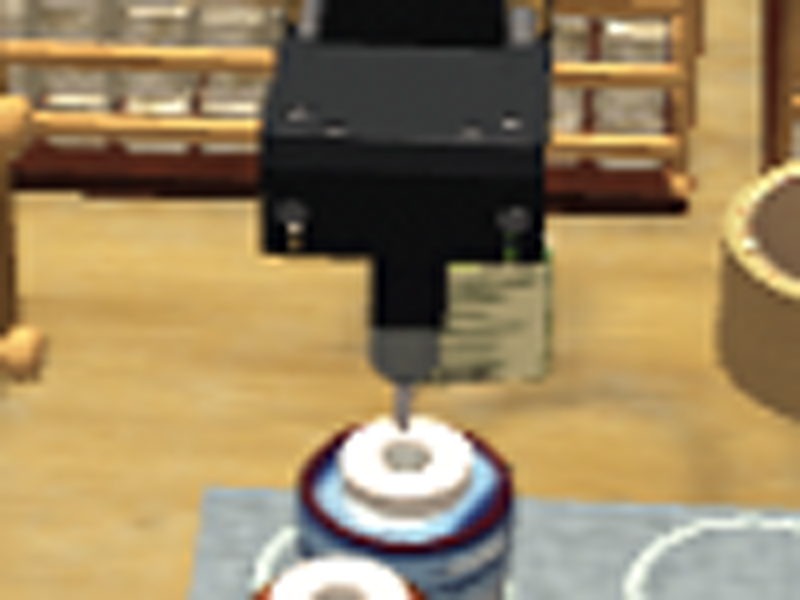

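Call:
carry_out([
  [[-0.12,0.18,0.4],[0,0,0],0.1],
  [[-0.12,0.18,0.8],[0,0,0],0.1],
  [[-0.12,0.18,1.1],[0,0,0],0.1],
  [[-0.12,0.18,1.3],[0,0,0],0.1],
  [[-0.12,0.18,1.5],[0,0,0],0.1],
  [[-0.12,0.18,1.6],[0,0,0],0.1],
  [[-0.12,0.18,1.65],[0,0,0],0.1],
  [[-0.12,0.18,1.65],[0,0,0],0.1],
])

```text
clock: 25.48
tcp_pos: [613.2, -280.5, 99.1]
eef_rot: [3.141, -0.001, 0.002]
contact_force: [-1.6, 0.4, 5.5]
width: 21.2
gripper_force: 30.0
```

Call:
carry_out([
  [[0,0,0.12],[0,0,0],0.1],
  [[0,0,0.12],[0,0,0],0.1],
  [[0,0,-4],[0,0,0],0.1],
  [[0,0,-10],[0,0,0],0.1],
  [[0,-5,-13.5],[0,0,0],0.1],
  [[-2,-11,-14],[0,0,0],0.1],
  [[-5,-17,-14],[0,0,0],0.1],
  [[-5.5,-23,-14],[0,0,0],0.1],
])

```text
clock: 26.48
tcp_pos: [556.6, -52.4, 238.1]
eef_rot: [3.141, -0.003, 0.0]
contact_force: [1.4, 1.3, 0.6]
width: 21.0
gripper_force: 30.0
```

Call:
carry_out([
  [[0,-6,0],[0,0,0],0.1],
  [[0,-12,0],[0,0,0],0.1],
  [[0,-18,0],[0,0,0],0.1],
  [[0,-24,0],[0,0,0],0.1],
  [[0,-29,0],[0,0,0],0.1],
  [[0,-31,0],[0,0,0],0.1],
  [[0,-31,0],[0,0,0],0.1],
])

```text
clock: 27.35
tcp_pos: [557.9, 257.6, 237.6]
eef_rot: [3.141, 0.003, -0.001]
contact_force: [0.4, -1.4, 0.4]
width: 21.4
gripper_force: 30.0
```

```bash
cat > st.py <<'E'
from h import *
for i in range(3): optics.camera("top")
s=status.state(); print(s["clock"],s["tcp_pos"].round(1),s["eef_rot"].round(3),s["contact_force"].round(1),s["width"])
E
python3 st.py
```

```text
27.5 [559.  254.  237.7] [ 3.14  -0.006  0.   ] [ 0.1 -1.  -0.6] 20.930177794575965
```

Call:
carry_out([
  [[-0.06,-1.05,3],[0,0,0],0.1],
  [[-0.06,-1.05,8],[0,0,0],0.1],
  [[-0.06,-1.05,11],[0,0,0],0.1],
  [[-0.06,-1.05,12],[0,0,0],0.1],
  [[-0.06,-1.05,12],[0,0,0],0.1],
])

```text
clock: 28.12
tcp_pos: [558.3, 266.1, 118.3]
eef_rot: [3.141, -0.003, 0.0]
contact_force: [-0.3, 1.1, 0.2]
width: 21.1
gripper_force: 30.0
```

```bash
python3 st.py
```

```text
28.275 [558.8 267.4 119.8] [-3.14e+00  2.00e-03 -5.00e-03] [-1.1  0.2 -0.7] 20.820737212016603
```

Call:
carry_out([
  [[0,0.2,1.5],[0,0,0],0.1],
  [[0,0.2,3],[0,0,0],0.1],
  [[0,0.2,4],[0,0,0],0.1],
  [[0,0.2,4.5],[0,0,0],0.1],
  [[0,0.2,4.5],[0,0,0],0.1],
])

```text
clock: 28.9
tcp_pos: [557.4, 265.2, 72.5]
eef_rot: [3.141, -0.0, -0.001]
contact_force: [-0.2, 0.5, -0.7]
width: 21.1
gripper_force: 30.0
```

Call:
carry_out([
  [[0,0,0.4],[0,0,0],0.1],
  [[0,0,0.8],[0,0,0],0.1],
  [[0,0,1.1],[0,0,0],0.1],
  [[0,0,1.35],[0,0,0],0.1],
  [[0,0,1.55],[0,0,0],0.1],
  [[0,0,1.55],[0,0,0],0.1],
])

```text
clock: 29.65
tcp_pos: [558.2, 266.1, 57.9]
eef_rot: [-3.14, 0.0, -0.002]
contact_force: [-0.4, 1.1, 1.3]
width: 20.7
gripper_force: 30.0
```

Call:
carry_out([
  [[0,0,0],[0,0,0],0.45],
  [[0,0,0],[0,0,0],0.45],
  [[0,0,0],[0,0,0],0.45],
  [[0,0,-3],[0,0,0],0.45],
  [[0,0,-8],[0,0,0],0.45],
  [[0,0,-14],[0,0,0],0],
  [[0,2,-20],[0,0,0],0],
  [[0,8,-24],[0,0,0],0],
])

```text
clock: 30.65
tcp_pos: [557.7, 196.3, 295.3]
eef_rot: [-3.138, -0.008, -0.007]
contact_force: [0.8, -0.9, 0.2]
width: 16.9
gripper_force: 0.0
```

Call:
carry_out([
  [[0,6,0],[0,0,0],0],
  [[0,12,0],[0,0,0],0],
  [[0,18,0],[0,0,0],0],
  [[0,24,0],[0,0,0],0],
  [[0,24,0],[0,0,0],0],
])

```text
clock: 31.28
tcp_pos: [556.9, -53.3, 291.4]
eef_rot: [3.139, -0.018, -0.002]
contact_force: [0.5, 0.5, -0.5]
width: 0.5
gripper_force: 0.0
```

```bash
python3 - <<'E'
from h import *
t=optics.camera("top"); s=optics.camera("side"); 
for c in(t,s):
  for d in optics.masks_of(c,"stylus")[:2]: 
    v,u=np.nonzero(d["pixels"]); print(d["p"],d["bbox"],u.mean(),v.mean())
print(discs(t).round(1)); print(discs(s).round(1)); print(status.state()["tcp_pos"])
# one joint picture: box + mat side, wells
a=s["img"][190:480,230:430,::-1]; a=cv2.resize(a,None,fx=2,fy=2,interpolation=cv2.INTER_CUBIC)
b=cv2.resize(t["img"][190:310,250:420,::-1],None,fx=2.2,fy=2.2,interpolation=cv2.INTER_CUBIC)
o=np.zeros((580,400+b.shape[1],3),np.uint8); o[:,:400]=a[:580]; o[:b.shape[0],400:]=b; cv2.imwrite("pics/j.png",o)
im=cv2.cvtColor(s["img"],cv2.COLOR_RGB2GRAY)
for u,v in((326,220),(335,202)): print(im[v-5:v+6,u-6:u+8])
E
```

```text
0.6 [172.9, 257.5, 187.1, 265.8] 179.19266055045873 262.10091743119267
0.49 [256.3, 214.8, 417.3, 306.9] 370.3172992828407 270.44866188560434
0.64 [344.8, 390.9, 358.8, 421.7] 351.9230769230769 407.239010989011
[[394.5 238.5 227. ]
 [359.3 231.5  94. ]
 [297.6 180.5  71. ]
 [175.  260.4  14. ]]
[[320.8 296.4 260. ]
 [326.2 221.1 206. ]
 [331.3 256.8 237. ]
 [333.4 204.3 203. ]]
[557.56799074 -44.35454882 291.82303626]
[[172 211 223 255 255 255 255 255 255 255 239 176 128 107]
 [241 255 255 255 255 255 255 255 255 255 255 255 247 149]
 [255 255 255 255 255 253 253 255 255 255 255 255 255 251]
 [255 255 255 252 214 186 189 196 215 253 255 255 255 255]
 [254 255 246 181 146 153 158 157 165 207 254 255 255 255]
 [254 255 251 193 158 171 174 173 165 177 254 255 254 255]
 [255 255 255 244 200 186 184 183 206 238 255 255 255 255]
 [255 255 255 255 255 249 245 245 255 255 255 255 255 255]
 [255 255 255 255 255 255 255 255 255 255 255 255 255 235]
 [232 254 255 255 255 255 255 255 255 255 255 248 205 152]
 [143 165 189 231 250 254 255 254 247 216 198 162 141 140]]
[[173 185 228 243 254 254 255 249 230 200 171 156 157 158]
 [195 255 255 255 255 255 255 255 255 255 250 185 154 152]
 [255 255 255 255 255 255 255 255 255 255 255 255 229  70]
 [255 255 252 220 188 190 201 215 248 255 255 255 255 225]
 [255 255 233 153 152 157 154 160 196 254 255 255 255 244]
 [255 255 238 170 166 172 173 171 166 254 255 255 255 253]
 [255 255 254 241 209 196 196 218 251 255 255 255 255 213]
 [255 255 255 255 255 255 255 255 255 255 255 255 249 178]
 [252 255 255 255 255 255 255 255 255 255 255 243 173 148]
 [157 218 239 254 255 255 255 255 250 216 187 149 136 171]
 [146 133 135 152 172 176 169 162 151 141 143 143 165 194]]
```

Call:
carry_out([
  [[3,-5,-4],[0,0,0],0],
  [[6,-11,-5],[0,0,0],0],
  [[9,-17,-5],[0,0,0],0],
  [[11,-23,-5],[0,0,0],0],
  [[13,-29,-5],[0,0,0],0],
  [[13.4,-33,-5],[0,0,0],0],
  [[13.4,-33,-5],[0,0,0],0],
  [[13.4,-33,-5],[0,0,0],0],
])

```text
clock: 32.58
tcp_pos: [691.3, 284.4, 341.4]
eef_rot: [3.141, 0.002, -0.001]
contact_force: [0.7, -0.5, 0.7]
width: 0.4
gripper_force: 0.0
```

```bash
python3 st.py
```

```text
32.725 [692.1 281.8 342.3] [ 3.141e+00 -4.000e-03  1.000e-03] [-0.1 -0.2 -0.3] 0.35899134409233335
```

Call:
carry_out([
  [[0,0,6],[0,0,0],0],
  [[0,0,11.2],[0,0,0],0],
  [[-1.5,0,11.2],[0,0,0],0],
  [[-3.2,0,11.2],[0,0,0],0],
  [[-4.2,0,11.25],[0,0,0],0],
  [[-5.5,0,11.5],[0,0,0],0],
  [[-6.7,0,11.8],[0,0,0],0],
  [[-8.0,0,12.25],[0,0,0],0],
])

```text
clock: 33.72
tcp_pos: [611.4, 283.3, 219.3]
eef_rot: [3.142, -0.002, 0.002]
contact_force: [1.3, 0.1, -1.5]
width: 0.8
gripper_force: 0.9
```

Call:
carry_out([
  [[-1.1,0,0.6],[0,0,0],0],
  [[-2.2,0,1.25],[0,0,0],0],
  [[-3.2,0,2.05],[0,0,0],0],
  [[-4.1,0,2.9],[0,0,0],0],
  [[-4.95,0,3.9],[0,0,0],0],
  [[-5.7,0,4.95],[0,0,0],0],
  [[-6.3,0,6.05],[0,0,0],0],
  [[-6.8,0,7.25],[0,0,0],0],
])

```text
clock: 34.72
tcp_pos: [543.2, 283.6, 146.1]
eef_rot: [3.141, -0.001, -0.0]
contact_force: [1.7, -0.8, 1.7]
width: 0.5
gripper_force: 1.2
```

Call:
carry_out([
  [[-0.4,0,1.2],[0,0,0],0],
  [[-0.7,0,2.45],[0,0,0],0],
  [[-0.8,0,3.2],[0,0,0],0],
  [[-0.85,0,3.7],[0,0,0],0],
  [[-0.9,0,4.1],[0,0,0],0],
  [[-0.9,0,4.45],[0,0,0],0],
  [[-0.9,0,4.65],[0,0,0],0],
  [[-0.9,0,4.65],[0,0,0],0],
])

```text
clock: 35.72
tcp_pos: [534.8, 283.9, 103.8]
eef_rot: [3.141, -0.001, 0.002]
contact_force: [-5.6, -5.4, 21.4]
width: 0.5
gripper_force: 10.9
```

Bottomed (21 N). Let it rise slowly to see whether it latches.

Call:
carry_out([
  [[0,0,0.1],[0,0,0],0],
  [[0,0,0.1],[0,0,0],0],
  [[0,0,-0.3],[0,0,0],0],
  [[0,0,-0.6],[0,0,0],0],
  [[0,0,-0.9],[0,0,0],0],
  [[0,0,-1.2],[0,0,0],0],
  [[0,0,-1.4],[0,0,0],0],
  [[0,0,-1.4],[0,0,0],0],
])

```text
clock: 36.72
tcp_pos: [534.4, 283.8, 114.0]
eef_rot: [3.142, -0.0, -0.001]
contact_force: [0.2, -0.0, -0.9]
width: 0.4
gripper_force: 0.0
```

```bash
cat > rings.py <<'E'
from h import *
from scipy.optimize import least_squares
t=optics.camera("top"); s=optics.camera("side")
for nm,c in(("top",t),("side",s)):
  hsv=cv2.cvtColor(c["img"],cv2.COLOR_RGB2HSV); w=(hsv[...,2]>195)&(hsv[...,1]<40)
  v,u=np.nonzero(w); P=atz(c,np.c_[u,v],0)[:,:2]
  out=[]
  for g in((503,25),(503,-78),(503,-183),(503,-286)):
    x=np.array(g,float)
    for r in(12,6,4):
        d=np.linalg.norm(P-x,axis=1); Q=P[abs(d-39)<r]
        if len(Q)<20: break
        x=least_squares(lambda q:np.linalg.norm(Q-q,axis=1)-39,x,loss="soft_l1").x
    out.append((x.round(1).tolist(),len(Q)))
  print(nm,out)
  print(discs(c).round(1).tolist())
print([d["p"] for d in optics.masks_of(t,"tool_box")][:1],status.state()["tcp_pos"])
D=discs(t)
for x in D: print(x[:2].round(1),[atz(t,x[:2],z)[0,:2].round(1).tolist() for z in(51,56,71,81)])
E
python3 rings.py
```

```text
top [([503.2, 26.2], 138), ([503.7, -77.7], 143), ([504.1, -181.7], 140), ([504.5, -285.8], 145)]
[[355.9, 231.5, 178.0], [313.8, 239.3, 181.0], [394.5, 238.5, 227.0], [277.1, 235.3, 164.0], [297.6, 184.2, 172.0]]
side [([503.0, 25.0], 11), ([503.0, -78.0], 0), ([503.0, -183.0], 0), ([503.0, -286.0], 0)]
[[331.1, 256.9, 235.0], [320.8, 296.4, 261.0], [321.2, 231.2, 273.0], [333.4, 204.3, 203.0], [257.6, 274.1, 234.0]]
[0.66] [534.59321016 283.66383981 114.12174306]
[355.9 231.5] [[634.0, -180.9], [633.1, -180.5], [630.4, -179.1], [628.6, -178.2]]
[313.8 239.3] [[615.2, -73.4], [614.4, -73.4], [612.0, -73.5], [610.3, -73.6]]
[394.5 238.5] [[614.9, -278.3], [614.1, -277.4], [611.6, -274.8], [610.0, -273.0]]
[277.1 235.3] [[626.5, 19.9], [625.6, 19.4], [623.0, 18.1], [621.3, 17.2]]
[297.6 184.2] [[760.4, -32.9], [758.9, -33.1], [754.5, -33.8], [751.5, -34.2]]
```

Call:
carry_out([
  [[0,0,-5],[0,0,0],0.3],
  [[2,5,-8],[0,0,0],0.9],
  [[4,11,-8],[0,0,0],0.9],
  [[6,17,-8],[0,0,0],0.9],
  [[8,23,-8],[0,0,0],0.9],
  [[9.1,26.3,-6],[0,0,0],0.9],
  [[9.1,26.3,-2],[0,0,0],0.9],
  [[9.1,26.3,0],[0,0,0],0.9],
])

```text
clock: 38.02
tcp_pos: [624.4, 20.0, 112.2]
eef_rot: [3.141, -0.002, -0.005]
contact_force: [-0.5, 0.5, -0.1]
width: 72.1
gripper_force: 0.0
```

```bash
python3 st.py
```

```text
38.175 [625.1  21.6 113.7] [-3.141e+00 -2.000e-03  3.000e-03] [ 0.7  0.8 -0.1] 76.63486277614726
```

Call:
carry_out([
  [[0,0.05,3],[0,0,0],0.9],
  [[0,0.05,6],[0,0,0],0.9],
  [[0,0.05,8.5],[0,0,0],0.9],
  [[0,0.05,9.3],[0,0,0],0.9],
  [[0,0.05,9.3],[0,0,0],0.75],
  [[0,0.05,9.3],[0,0,0],0.7],
  [[0,0.05,9.3],[0,0,0],0.7],
  [[0,0.05,9.3],[0,0,0],0.7],
], force=8)

```text
clock: 39.17
tcp_pos: [626.8, 20.7, 22.8]
eef_rot: [-3.141, 0.0, -0.005]
contact_force: [-0.5, 1.4, 5.9]
width: 69.2
gripper_force: 8.0
```

Call:
carry_out([
  [[-1,-0.1,-0.15],[0,0,0],0.7],
  [[-3,-0.2,-0.15],[0,0,0],0.7],
  [[-5,-0.3,-0.15],[0,0,0],0.7],
  [[-7,-0.4,-0.15],[0,0,0],0.7],
  [[-9,-0.5,-0.15],[0,0,0],0.7],
  [[-11,-0.6,-0.15],[0,0,0],0.7],
  [[-12,-0.6,-0.15],[0,0,0],0.7],
  [[-12.3,-0.6,-0.15],[0,0,0],0.7],
])

```text
clock: 40.17
tcp_pos: [502.0, 25.9, 22.8]
eef_rot: [3.141, -0.001, -0.0]
contact_force: [1.2, 0.3, -0.6]
width: 69.0
gripper_force: 8.0
```

```bash
python3 st.py
```

```text
40.325 [501.9  25.9  22.8] [ 3.141e+00 -1.000e-03 -3.000e-03] [-3.6 -0.3  4.9] 68.83046439112961
```

Call:
carry_out([
  [[0,0,0],[0,0,0],0.92],
  [[0,0,0],[0,0,0],0.92],
  [[0,0,-4],[0,0,0],0.92],
  [[0,0,-9.5],[0,0,0],0.8],
  [[4,4,-11],[0,0,0],0.8],
  [[9,8,-11],[0,0,0],0.8],
  [[10.9,9.9,-10],[0,0,0],0.8],
  [[10.9,9.9,-10],[0,0,0],0.8],
])

```text
clock: 41.32
tcp_pos: [612.1, -75.4, 121.5]
eef_rot: [3.141, -0.007, -0.002]
contact_force: [-0.5, 0.4, 0.1]
width: 69.8
gripper_force: 0.0
```

```bash
python3 st.py; python3 - <<'E'
from h import *
s=optics.camera("side"); print(discs(s).round(1).tolist()); t=optics.camera("top"); D=discs(t)
for x in D: print(x.round(1),[atz(t,x[:2],z)[0,:2].round(1).tolist() for z in(51,56,71,81)])
E
```

```text
41.475 [610.8 -71.4 122.7] [-3.141e+00 -2.000e-03  1.000e-03] [0.3 0.4 1.1] 69.57608406152244
[[384.2, 301.4, 264.0], [331.7, 257.1, 221.0], [257.6, 274.3, 233.0], [315.2, 247.5, 19.0]]
[394.6 238.5 225. ] [[614.9, -278.5], [614.1, -277.6], [611.7, -275.0], [610.0, -273.2]]
[359.7 231.5  78. ] [[634.0, -190.4], [633.1, -189.9], [630.4, -188.5], [628.6, -187.5]]
[297.6 180.5  62. ] [[770.4, -32.8], [768.9, -33.0], [764.3, -33.7], [761.3, -34.1]]
[275.  284.3 177. ] [[502.4, 24.6], [502.1, 24.1], [501.2, 22.7], [500.6, 21.7]]
```

Call:
carry_out([
  [[0,0.15,3.5],[0,0,0],0.8],
  [[0,0.15,7],[0,0,0],0.8],
  [[0,0.15,9.3],[0,0,0],0.8],
  [[0,0.15,9.9],[0,0,0],0.8],
  [[0,0.15,9.9],[0,0,0],0.8],
  [[0,0.15,9.9],[0,0,0],0.55],
  [[0,0.15,9.9],[0,0,0],0.55],
  [[0,0.15,9.9],[0,0,0],0.55],
])

```text
clock: 42.68
tcp_pos: [612.4, -73.9, 25.0]
eef_rot: [-3.141, 0.0, -0.003]
contact_force: [-0.7, 0.8, 4.3]
width: 56.9
gripper_force: 8.0
```

Call:
carry_out([
  [[-1,0.1,-0.15],[0,0,0],0.55],
  [[-3,0.2,-0.15],[0,0,0],0.55],
  [[-5,0.3,-0.15],[0,0,0],0.55],
  [[-7,0.35,-0.15],[0,0,0],0.55],
  [[-9,0.35,-0.15],[0,0,0],0.55],
  [[-10.4,0.35,-0.15],[0,0,0],0.55],
  [[-10.8,0.35,-0.15],[0,0,0],0.55],
  [[-10.8,0.35,-0.15],[0,0,0],0.55],
])

```text
clock: 43.68
tcp_pos: [503.3, -77.9, 25.1]
eef_rot: [3.141, -0.001, -0.001]
contact_force: [1.3, -0.2, -2.7]
width: 56.6
gripper_force: 8.0
```

Call:
carry_out([
  [[0,0,0],[0,0,0],0.8],
  [[0,0,0],[0,0,0],0.8],
  [[0,0,-5],[0,0,0],0.8],
  [[0,0,-10],[0,0,0],0.85],
  [[5,4,-11],[0,0,0],0.85],
  [[10,8,-11],[0,0,0],0.85],
  [[12.5,10.1,-10.5],[0,0,0],0.85],
  [[12.5,10.1,-10.5],[0,0,0],0.85],
])

```text
clock: 44.68
tcp_pos: [629.8, -181.5, 129.5]
eef_rot: [3.141, -0.006, 0.001]
contact_force: [-1.1, 0.8, 0.1]
width: 73.7
gripper_force: 0.0
```

```bash
cat > chk.py <<'E'
from h import *
s=optics.camera("side"); print(discs(s).round(1).tolist()); t=optics.camera("top"); D=discs(t)
for x in D: print(x.round(1),[atz(t,x[:2],z)[0,:2].round(1).tolist() for z in(51,56,71,81)])
E
python3 st.py;python3 chk.py
```

```text
44.825 [ 627.9 -177.6  130.1] [-3.141e+00 -1.000e-03  1.000e-03] [ 0.  -0.8 -0.3] 73.92200982155516
[[381.5, 269.7, 384.0], [257.5, 274.1, 229.0], [322.2, 234.1, 285.0], [336.3, 205.1, 107.0], [384.2, 301.5, 266.0], [354.0, 273.3, 10167.0]]Traceback (most recent call last):
  File "chk.py", line 2, in <module>
    s=optics.camera("side"); print(discs(s).round(1).tolist()); t=optics.camera("top"); D=discs(t)
                                                                                          ~~~~~^^^
  File "h.py", line 33, in discs
    out.append((M["m10"]/M["m00"],M["m01"]/M["m00"],s[i,4]))
                ~~~~~~~~^~~~~~~~~
ZeroDivisionError: float division by zero
```

Call:
carry_out([
  [[0,0.1,3],[0,0,0],0.85],
  [[0,0.1,6],[0,0,0],0.85],
  [[0,0.1,9],[0,0,0],0.85],
  [[0,0.1,10.4],[0,0,0],0.85],
  [[0,0.1,10.4],[0,0,0],0.85],
  [[0,0.1,10.4],[0,0,0],0.6],
  [[0,0.1,10.4],[0,0,0],0.6],
  [[0,0.1,10.4],[0,0,0],0.6],
])

```text
clock: 46.02
tcp_pos: [629.5, -179.6, 27.7]
eef_rot: [3.141, -0.001, 0.004]
contact_force: [0.0, 1.9, 2.9]
width: 61.1
gripper_force: 8.0
```

Ring2 (503.6, -181.5): dx −126, dy −2.

Call:
carry_out([
  [[-1,0.1,-0.15],[0,0,0],0.6],
  [[-3,0.2,-0.15],[0,0,0],0.6],
  [[-5,0.2,-0.15],[0,0,0],0.6],
  [[-7,0.2,-0.15],[0,0,0],0.6],
  [[-9,0.2,-0.15],[0,0,0],0.6],
  [[-11,0.2,-0.15],[0,0,0],0.6],
  [[-12.4,0.2,-0.15],[0,0,0],0.6],
  [[-12.5,0.2,-0.15],[0,0,0],0.6],
])

```text
clock: 47.02
tcp_pos: [502.1, -182.2, 27.8]
eef_rot: [3.141, -0.002, -0.002]
contact_force: [0.2, -0.3, -1.7]
width: 61.1
gripper_force: 8.0
```

Call:
carry_out([
  [[0,0,0],[0,0,0],0.85],
  [[0,0,0],[0,0,0],0.85],
  [[0,0,-5],[0,0,0],0.85],
  [[0,0,-10],[0,0,0],0.9],
  [[4,4,-11],[0,0,0],0.9],
  [[9,8,-11],[0,0,0],0.9],
  [[11,9.8,-9.5],[0,0,0],0.9],
  [[11,9.8,-9.5],[0,0,0],0.9],
])

```text
clock: 48.02
tcp_pos: [613.7, -281.1, 120.9]
eef_rot: [-3.141, 0.003, 0.003]
contact_force: [-0.6, 1.1, 0.1]
width: 78.2
gripper_force: 0.0
```

```bash
sed -i 's/i=1+s\[1:,4\].argmax()/i=1+s[1:,4].argmax()\n        if s[i,4]<20: continue/' h.py; python3 st.py;python3 chk.py
```

```text
48.175 [ 613.1 -278.5  122.9] [-3.141e+00 -1.000e-03  1.000e-03] [-0.5 -0.3  0.1] 78.22276422604801
[[377.8, 231.4, 321.0], [383.3, 257.7, 228.0], [384.2, 301.4, 262.0], [333.9, 204.1, 197.0], [257.5, 274.1, 231.0]]
[275.  284.3 179. ] [[502.4, 24.6], [502.1, 24.1], [501.2, 22.7], [500.6, 21.7]]
[359.4 283.  190. ] [[503.3, -186.2], [503.0, -185.7], [502.1, -184.3], [501.4, -183.4]]
[316.5 282.8 197. ] [[505.0, -79.1], [504.6, -79.1], [503.7, -79.1], [503.0, -79.1]]
[297.6 184.2 172. ] [[760.4, -32.9], [758.9, -33.1], [754.5, -33.8], [751.5, -34.2]]
[394.2 249.2  65. ] [[587.6, -276.4], [586.9, -275.5], [584.8, -272.9], [583.5, -271.1]]
```

Call:
carry_out([
  [[0,0.1,3],[0,0,0],0.9],
  [[0,0.1,6],[0,0,0],0.9],
  [[0,0.1,9],[0,0,0],0.9],
  [[0,0.1,10],[0,0,0],0.9],
  [[0,0.1,10],[0,0,0],0.9],
  [[0,0.1,10],[0,0,0],0.7],
  [[0,0.1,10],[0,0,0],0.7],
  [[0,0.1,10],[0,0,0],0.7],
])

```text
clock: 49.38
tcp_pos: [614.5, -280.5, 24.3]
eef_rot: [3.142, -0.0, 0.003]
contact_force: [-1.3, 1.8, 5.3]
width: 66.8
gripper_force: 8.0
```

Call:
carry_out([
  [[-1,0.1,-0.15],[0,0,0],0.7],
  [[-3,0.2,-0.15],[0,0,0],0.7],
  [[-5,0.4,-0.15],[0,0,0],0.7],
  [[-7,0.5,-0.15],[0,0,0],0.7],
  [[-9,0.5,-0.15],[0,0,0],0.7],
  [[-10.5,0.5,-0.15],[0,0,0],0.7],
  [[-10.9,0.5,-0.15],[0,0,0],0.7],
  [[-10.9,0.5,-0.15],[0,0,0],0.7],
])

```text
clock: 50.38
tcp_pos: [503.4, -286.2, 24.3]
eef_rot: [3.141, -0.001, -0.003]
contact_force: [-2.6, -1.3, 1.9]
width: 67.0
gripper_force: 8.0
```

Call:
carry_out([
  [[0,0,0],[0,0,0],0.9],
  [[0,0,0],[0,0,0],0.9],
  [[0,0,-5],[0,0,0],0.9],
  [[0,0,-11],[0,0,0],0.9],
  [[3,2,-17],[0,0,0],0.9],
  [[9,4,-22],[0,0,0],0.9],
  [[14,4,-25],[0,0,0],0.9],
  [[14,4,-25],[0,0,0],0.9],
])

```text
clock: 51.38
tcp_pos: [648.5, -325.0, 276.8]
eef_rot: [3.141, 0.003, 0.009]
contact_force: [-1.1, -0.6, -0.7]
width: 78.3
gripper_force: 0.0
```

```bash
python3 st.py;python3 chk.py; python3 - <<'E'
from h import *
s=optics.camera("side");t=optics.camera("top")
for l in("honey_jar","box_d","tape_roll","flap","stylus"):
  for c in(t,s):
    for d in optics.masks_of(c,l)[:1]: v,u=np.nonzero(d["pixels"]); print(l,round(d["p"],2),u.mean().round(1),v.mean().round(1))
a=cv2.resize(s["img"][150:480,220:440,::-1],None,fx=1.8,fy=1.8,interpolation=cv2.INTER_CUBIC)
b=cv2.resize(t["img"][160:330,220:420,::-1],None,fx=2,fy=2,interpolation=cv2.INTER_CUBIC)
o=np.zeros((a.shape[0],a.shape[1]+400,3),np.uint8); o[:,:a.shape[1]]=a; o[:340,a.shape[1]:]=b; cv2.imwrite("pics/end.png",o); print(o.shape)
E
```

```text
51.525 [ 645.2 -325.2  273.9] [-3.141e+00 -2.000e-03 -0.000e+00] [ 0.7 -0.  -0.6] 78.37686027186679
[[383.3, 257.8, 227.0], [379.9, 203.8, 182.0], [383.3, 222.2, 208.0], [257.6, 274.3, 227.0], [384.3, 301.5, 262.0]]
[359.3 283.  195. ] [[503.3, -185.9], [503.0, -185.5], [502.1, -184.0], [501.5, -183.1]]
[399.4 282.3 232. ] [[504.0, -286.3], [503.7, -285.3], [502.7, -282.6], [502.1, -280.7]]
[316.5 282.8 197. ] [[505.0, -79.1], [504.6, -79.1], [503.7, -79.1], [503.0, -79.1]]
[297.6 184.2 174. ] [[760.3, -32.9], [758.9, -33.1], [754.5, -33.7], [751.5, -34.2]]
[  335.6   263.2 11408. ] [[553.6, -127.7], [553.1, -127.5], [551.5, -126.9], [550.4, -126.4]]
honey_jar 0.71 259.3 189.3
honey_jar 0.87 256.4 311.1
box_d 0.72 172.0 252.5
tape_roll 0.63 436.2 294.5
tape_roll 0.97 390.6 180.9
flap 0.63 166.8 251.8
flap 0.68 381.5 269.4
stylus 0.53 345.4 274.4
(594, 796, 3)
```

View pics/end.png

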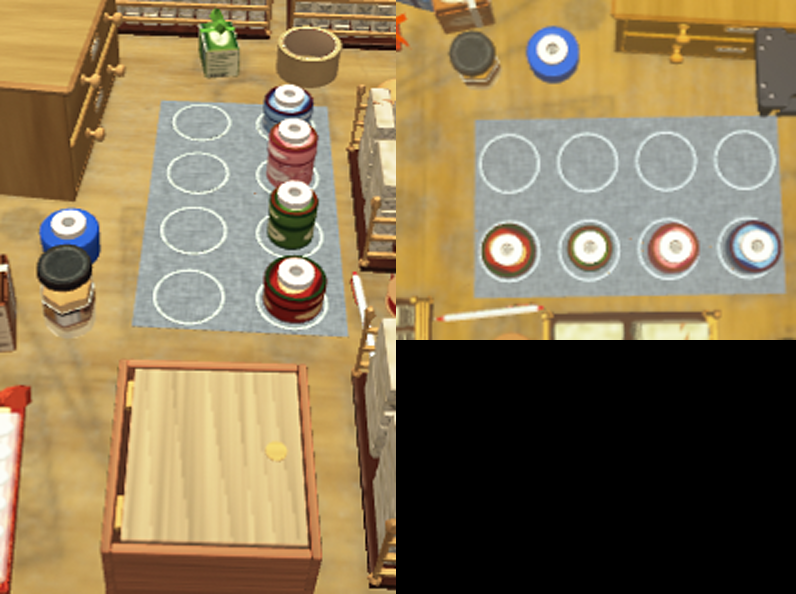

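```bash
python3 -c "
from plant import ticket
print(ticket.hand_in())"
```

```text
the job is handed in; nothing more can be done
None
```

The job is handed in: the last picture shows the flap flush and all four tins within about 4 mm of their front-row ring centres, with their timers pressed; before I shut the flap the stylus was back in its holder, and `hand_in` returned no verdict.

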